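# Load the analyser's sample carousel and scan it round

## Task

Slide the analyser's clear cover fully open and stand every white sample jar from the bench upright in a cup of the carousel, one to a cup, any cups; leave the carousel where it stands until all the jars are in. Then take the carousel's black knob and turn it anticlockwise (seen from above) through one full turn and on until the knob is at the code reader on the front wall - the knob starts a little short of the reader, so it passes it once and stops there the second time - so that every jar has gone past the reader. Finally slide the cover fully shut, leaving the jars in, the knob at the reader and the other things on the bench alone.

Things in the scene. Friction and masses are not known exactly. Their poses are not given: they have to be found in the camera images.
- analyser: White bench analyser, fixed. Origin on the vertical carousel axis at bench level; +x from its front (robot side) to its rear, z up. Open well 260 (x) by 272 mm (y) about the origin. Front wall 56 mm high, outer face at x = -142 mm. Side walls 12 mm thick, centred at y = +-142 mm, 105 mm high, x = -142 to 400 mm. Behind the well a housing 90 mm high, then from x = 399 mm a head 215 mm high.
- reader (a point): Middle of the code reader's dark red window, 66 mm above the bench. The reader is a black block 46 mm wide (y) and 84 mm high in the middle of the analyser's front wall (analyser x = -147 to -131 mm), its window facing the carousel.
- carousel_axis (a point): Point on the vertical turning axis of the carousel, 16 mm above the bench, level with the cups' floors. The carousel is a grey disc 236 mm in diameter with six places 60 degrees apart at 84 mm from the axis: five round white cups and one upright black knob.
- carousel (a joint): Turn of the carousel in rad, counted on through full turns, positive anticlockwise seen from above. At 0, 6.283 and 12.566 the knob stands at the code reader (analyser -x side). It starts between -1.0 and -0.35. No stops between -7 and 14; friction of about 0.1 N m (1.2 N at the knob) keeps it where it is left.
- knob_top (a point): Top centre of the knob, 92 mm above the bench, 84 mm from the axis. The knob is a black upright sleeve 22 mm in diameter, 46 mm long (46 to 92 mm above the bench), that spins freely on a steel pin fixed to the carousel, so it can be held without regrasping all the way round. The nearest cups' centres are 84 mm away.
- cover (a joint): Travel of the sliding cover in m: 0 fully shut over the well, 0.26 fully open (a stop at both ends); it opens along the analyser's +x. A clear flat plate 268 by 264 mm with a grey rim, 5 mm thick, its underside 96 mm above the bench. It stays where it is left; sliding friction about 1.5 N. It starts shut or up to 60 mm open.
- cover_handle (a point): Top centre of the cover's handle, 125 mm above the bench: an upright grey rib on the cover's front edge, 12 mm thick (analyser x), 80 mm wide (analyser y), 24 mm high above the cover. It lies at analyser x = -125 mm when shut and +135 mm when open. Pinch it across its thickness from above.
- cup1 (a point): Centre of the floor of one carousel cup, 16 mm above the bench; it turns with the carousel. Cup: round, inner diameter 56 mm, wall 3 mm, 36 mm deep (rim 52 mm above the bench), open at the top. Cups are numbered anticlockwise from the knob, 60 degrees apart.
- cup2 (a point): Centre of the floor of one carousel cup, 16 mm above the bench; it turns with the carousel. Cup: round, inner diameter 56 mm, wall 3 mm, 36 mm deep (rim 52 mm above the bench), open at the top. Cups are numbered anticlockwise from the knob, 60 degrees apart.
- cup3 (a point): Centre of the floor of one carousel cup, 16 mm above the bench; it turns with the carousel. Cup: round, inner diameter 56 mm, wall 3 mm, 36 mm deep (rim 52 mm above the bench), open at the top. Cups are numbered anticlockwise from the knob, 60 degrees apart.
- cup4 (a point): Centre of the floor of one carousel cup, 16 mm above the bench; it turns with the carousel. Cup: round, inner diameter 56 mm, wall 3 mm, 36 mm deep (rim 52 mm above the bench), open at the top. Cups are numbered anticlockwise from the knob, 60 degrees apart.
- cup5 (a point): Centre of the floor of one carousel cup, 16 mm above the bench; it turns with the carousel. Cup: round, inner diameter 56 mm, wall 3 mm, 36 mm deep (rim 52 mm above the bench), open at the top. Cups are numbered anticlockwise from the knob, 60 degrees apart.
- jar1: Sample jar, white plastic with a plain paper label and a white screw cap: body 46 mm in diameter, cap 43 mm in diameter from 49 to 70 mm up, 70 mm high in all, 0.08 to 0.15 kg, heavy at the bottom. Origin at the centre of its underside, z up along the jar. All jars are alike; three to five are present, standing on the bench to the left of the analyser (None if absent).
- jar2: Sample jar, white plastic with a plain paper label and a white screw cap: body 46 mm in diameter, cap 43 mm in diameter from 49 to 70 mm up, 70 mm high in all, 0.08 to 0.15 kg, heavy at the bottom. Origin at the centre of its underside, z up along the jar. All jars are alike; three to five are present, standing on the bench to the left of the analyser (None if absent).
- jar3: Sample jar, white plastic with a plain paper label and a white screw cap: body 46 mm in diameter, cap 43 mm in diameter from 49 to 70 mm up, 70 mm high in all, 0.08 to 0.15 kg, heavy at the bottom. Origin at the centre of its underside, z up along the jar. All jars are alike; three to five are present, standing on the bench to the left of the analyser (None if absent).
- jar4: Sample jar, white plastic with a plain paper label and a white screw cap: body 46 mm in diameter, cap 43 mm in diameter from 49 to 70 mm up, 70 mm high in all, 0.08 to 0.15 kg, heavy at the bottom. Origin at the centre of its underside, z up along the jar. All jars are alike; three to five are present, standing on the bench to the left of the analyser (None if absent).
- jar5: Sample jar, white plastic with a plain paper label and a white screw cap: body 46 mm in diameter, cap 43 mm in diameter from 49 to 70 mm up, 70 mm high in all, 0.08 to 0.15 kg, heavy at the bottom. Origin at the centre of its underside, z up along the jar. All jars are alike; three to five are present, standing on the bench to the left of the analyser (None if absent).
- amber_jar: Bystander: amber glass jar with a black cap, 56 mm in diameter, 85 mm high. Origin at the centre of its underside. Not a sample; leave it.
- culture_dish: Bystander: clear culture dish with a beige disc inside, 60 mm in diameter, 15 mm high. Origin at the centre of its underside. Leave it.
Mind the look-alikes: they are no part of the job. Leave any blue look-alike of the jar5 alone.

How it is judged (in metres and radians):
On the way, in this order (a step that is already met when the one before it is completed fails the run):
1. the cover is slid fully open (within 25 mm of its stop) (value of joint cover above 0.235 m), for 0.2 s.
2. every jar present stands upright in a carousel cup, let go, the cover still open and the carousel not yet turned past the reader (horizontal distance between jar1 and carousel_axis between 0.069 and 0.099 m and height (world z) of jar1 between 0.008 and 0.026 m and angle between each of jar1, jar2, jar3, jar4, jar5's own z axis and vertical below 0.3 rad and horizontal distance between jar2 and carousel_axis between 0.069 and 0.099 m and height (world z) of jar2 between 0.008 and 0.026 m and horizontal distance between jar3 and carousel_axis between 0.069 and 0.099 m and height (world z) of jar3 between 0.008 and 0.026 m and horizontal distance between jar4 and carousel_axis between 0.069 and 0.099 m and height (world z) of jar4 between 0.008 and 0.026 m and horizontal distance between jar5 and carousel_axis between 0.069 and 0.099 m and height (world z) of jar5 between 0.008 and 0.026 m and value of joint carousel below 0.15 rad and value of joint cover above 0.235 m and contact force between each of jar1, jar2, jar3, jar4, jar5 and the fingers below 0.2 N), for 0.2 s.
3. the carousel has been turned half way round from the reader, the jars still in (horizontal distance between jar1 and carousel_axis between 0.069 and 0.099 m and height (world z) of jar1 between 0.008 and 0.026 m and angle between each of jar1, jar2, jar3, jar4, jar5's own z axis and vertical below 0.3 rad and horizontal distance between jar2 and carousel_axis between 0.069 and 0.099 m and height (world z) of jar2 between 0.008 and 0.026 m and horizontal distance between jar3 and carousel_axis between 0.069 and 0.099 m and height (world z) of jar3 between 0.008 and 0.026 m and horizontal distance between jar4 and carousel_axis between 0.069 and 0.099 m and height (world z) of jar4 between 0.008 and 0.026 m and horizontal distance between jar5 and carousel_axis between 0.069 and 0.099 m and height (world z) of jar5 between 0.008 and 0.026 m and value of joint carousel above 3.1 rad).
4. the carousel has been turned anticlockwise right round and the knob is at the reader again (within 8 degrees), the jars still in (horizontal distance between jar1 and carousel_axis between 0.069 and 0.099 m and height (world z) of jar1 between 0.008 and 0.026 m and angle between each of jar1, jar2, jar3, jar4, jar5's own z axis and vertical below 0.3 rad and horizontal distance between jar2 and carousel_axis between 0.069 and 0.099 m and height (world z) of jar2 between 0.008 and 0.026 m and horizontal distance between jar3 and carousel_axis between 0.069 and 0.099 m and height (world z) of jar3 between 0.008 and 0.026 m and horizontal distance between jar4 and carousel_axis between 0.069 and 0.099 m and height (world z) of jar4 between 0.008 and 0.026 m and horizontal distance between jar5 and carousel_axis between 0.069 and 0.099 m and height (world z) of jar5 between 0.008 and 0.026 m and (value of joint carousel between 6.1432 and 6.4232 rad or value of joint carousel between 12.4264 and 12.7064 rad)), for 0.2 s.
At the end, for the whole second after the job is handed in: The cover is shut to within 12 mm of its stop; every jar present stands upright (within 0.3 rad) on the floor of a carousel cup, at rest; the carousel has gone round once from the reader and its knob stands at the reader within 0.14 rad (about 8 degrees) (all of step 4 and value of joint cover below 0.012 m and linear speed of each of jar1, jar2, jar3, jar4, jar5 below 0.1 m/s); the robot touches nothing.
It fails at once if the amber glass jar is pushed more than 60 mm or knocked over (distance of amber_jar from where it was at the start of the episode above 0.06 m or angle between amber_jar's own z axis and vertical above 0.6 rad).
It fails at once if the culture dish is pushed more than 60 mm or knocked over (distance of culture_dish from where it was at the start of the episode above 0.06 m or angle between culture_dish's own z axis and vertical above 0.6 rad).
Of jar1, jar2, jar3, jar4, jar5 only 3 to 5 are there at a start; the rules pass over those that are not, and their reading is None.
At some moment in a run one of jar1, jar2, jar3, jar4, jar5 may be knocked a few centimetres aside while the robot is not near it.
It also fails if it takes over 210 s, if anything falls off the work surface, if the arm or the gripper's body presses on something with over 40 N, if the wrist force passes 120 N, or if a joint passes its speed limit or range.

## Robot

A 6-joint arm with a two-finger parallel gripper is mounted at the origin on the work surface. World frame = base frame: x ahead of the robot, y to its left, z up, the work surface at z = 0. Lengths are in mm, angles in rad, forces in N, time in s.
With the tool pointing down it reaches from about 375 to 925 mm from the base axis. Payload 5.7 kg.
Tool frame: the origin (TCP) lies on the centre line of the jaws, within the pads' length; the fingertips stand 8 mm ahead of it and the grasp point (between the pads) lies 11 mm behind it; z points along the fingers, y is the line along which they close (so a half turn about z gives the same grasp; the last joint's range is limited). The gripper opens to 88 mm and grips with 3 to 60 N. Pads are 20 mm wide; open, the fingers measure 115 mm over their backs; the gripper's body (75 mm by 178 mm) begins 61 mm behind the grasp point.
Start: joints at [-1.326, 0.359, 1.51, -0, 1.272, -0.115], TCP at [211.235, -561.554, 230.623] pointing down, gripper open.
Joint ranges: [-2.97, 2.97], [-1.01, 2.36], [0.21, 2.38], [-0.96, 4.11], [0.2, 2.71], [-2.98, 2.98]. Speed limits (rad/s): [2.39, 2.39, 3.14, 3.14, 3.14, 3.14].

## Interface

Orientations are given as a unit quaternion [w, x, y, z].
In Python, from bench import readout, grab_frame, get_calibration, r gives the robot as it stands. The module is installed in compiled form; this text tells all that it offers.
- The arm moves only by the tool send_rows, never from a script. Its argument "increments" is a list of rows, each an object with "rot": the turn, a rotation vector about the tool's x, y, z in units of 5 degrees (1.0 is 5 degrees), a list of three; "offset": the shift along the tool's x, y, z in units of 30 mm (1.0 is 30 mm), a list of three; "grip": the opening, from 0 (shut) to 1 (fully open). In form: [{"rot": [rx, ry, rz], "offset": [dx, dy, dz], "grip": grip}, ...]. A call has 1 to 8 rows; each row shifts and turns the commanded pose from where the row before left it, along the tool's axes as they then stand; what a row does not reach is not made up. A row lasts 1/8 s, in which the tool goes at most 62.5 mm and 10.7 degrees, less where a joint would pass 70% of its speed; a pose out of reach is approached as far as the arm can. A call is refused whole if a number of a shift passes 1 or a number of a turn 1, either way. A call with a gripper value outside its range is refused whole. The fingers move at their own pace and stop on an object; "force" is the grip in N (left out, the last holds). Time passes only in rows, so rows that do not move let the fingers close. It gives the time, the measured TCP pose, the force, the opening and the grip force at its end, in the units of the state.
- readout.state(): the state, without advancing time (a new reading comes with each control period).
- grab_frame(name): name is "scene" or "top"; returns the picture (384x512x3 uint8, red, green, blue); there is no depth.
- get_calibration(name): a dict with "mtx" (3x3 intrinsics, pixels), "dist" ([k1, k2, p1, p2, k3] as OpenCV has them; the pictures are not rectified), "rvec" (rotation vector, rad) and "tvec" (3), from world to camera coordinates, as OpenCV has them. Camera axes: x right, y down, z forward; pixel columns grow to the right and rows downward; lengths in mm; the calibration is good to about 2 mm. A picture is of the moment at which its call begins. get_calibration takes no time and is no camera call.
- r.sign_off(): hands the job in; it is judged then, once.
The state is a dict: "t": time; "q": joint angles; "dq": joint speeds; "joint_efforts": joint torques, N m; "position": TCP position; "orientation": TCP orientation; "contact_force": force on the tool from outside, world axes, zero at the start; "moment": the same for the moment, N m; "width": opening from 0.0 (shut) to 1.0 (fully open); "grasp_force": force on a finger pad.
Only numpy, scipy, OpenCV 4.12 (cv2) and the standard library are available. Lean on these libraries where they do the work, as an engineer would, in place of code of your own. Each camera call takes 0.05 s, during which the arm holds its last target. There are 200 camera calls.

## Working session

There is one attempt and no reset: what is moved stays moved. The work goes in short steps, Python scripts to look and compute and a tool call to move; the robot and the scene stay as the last step left them, time stands still between calls to the robot, and variables do not carry over. Pictures are saved under pics/ and viewed, at most 14 in all, crops included, and the job is handed in when it is done.

Besides the shell and the picture viewer there is one more tool, called after ">>>" by a JSON object that holds its "api" and its "payload", one argument or row to a line. send_rows: Moves the arm, as the interface text tells. Its arguments: {"type":"object","properties":{"increments":{"type":"array"},"force":{"type":"number"}},"required":["increments"]}

```bash
mkdir -p pics
python3 - <<'E'
from bench import readout, grab_frame, get_calibration, r
import cv2
s=readout.state(); print({k:s[k] for k in('t','position','orientation','width')})
for n in('scene','top'):
    cv2.imwrite(f'pics/{n}0.png',cv2.resize(grab_frame(n)[:,:,::-1],(800,600),interpolation=cv2.INTER_CUBIC)); print(n,get_calibration(n))
E
```

```text
{'t': 0.0, 'position': array([ 211.0693792 , -560.94037962,  229.80480401]), 'orientation': array([-9.13230517e-04,  9.83859664e-01,  1.78939435e-01, -7.11799163e-05]), 'width': 1.003708593036478}
scene {'mtx': array([[388.08497659,   0.        , 256.18810718],
       [  0.        , 388.08497659, 188.6341591 ],
       [  0.        ,   0.        ,   1.        ]]), 'dist': array([-0.10827617,  0.        ,  0.        ,  0.        ,  0.        ]), 'rvec': array([ 1.86448117,  1.84272666, -0.63202528]), 'tvec': array([ -84.56612606, -363.1602235 , 1434.74049111])}
top {'mtx': array([[392.45267599,   0.        , 256.19254652],
       [  0.        , 392.45267599, 191.75196655],
       [  0.        ,   0.        ,   1.        ]]), 'dist': array([-0.05516218,  0.        ,  0.        ,  0.        ,  0.        ]), 'rvec': array([ 2.09319207, -2.11667504,  0.24405638]), 'tvec': array([ 59.27460383, 540.63703749, 832.23476447])}
```

View pics/top0.png

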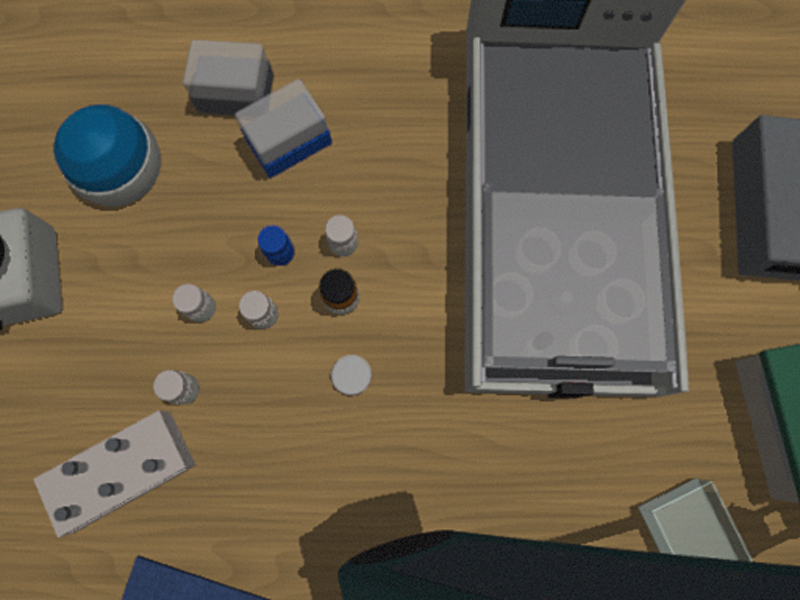

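View pics/scene0.png

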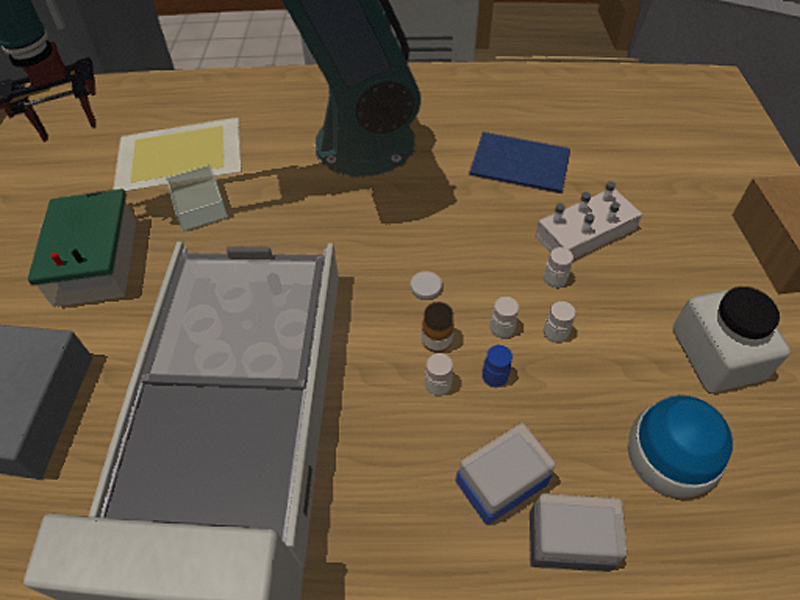

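The top view (800x600) shows these white-jar candidates by cap: (340,230), (189,298), (257,304) and (174,384). Not jars: the blue look-alike (275,243), the amber jar (338,290), the dish (351,375) and the rack pegs (about 110,465). I choose the four white caps. The cover handle is at (583,361), the knob under the cover near (543,341), and the reader at (573,390).

```bash
cat > h.py <<'E'
from bench import readout, grab_frame, get_calibration, r
import cv2, numpy as np
from scipy.spatial.transform import Rotation as R
def proj(n,P):
    c=get_calibration(n); return cv2.projectPoints(np.array(P,float).reshape(-1,3),c['rvec'],c['tvec'],c['mtx'],c['dist'])[0][:,0]
def back(n,uv,z):
    c=get_calibration(n); p=cv2.undistortPoints(np.array(uv,float).reshape(-1,1,2),c['mtx'],c['dist'])[:,0]
    M=cv2.Rodrigues(c['rvec'])[0]; o=-M.T@c['tvec'].ravel()
    d=np.c_[p,np.ones(len(p))]@M; return o+d*((z-o[2])/d[:,2])[:,None]
def crop(n,x0,y0,w,h,k,f,img=None):
    im=grab_frame(n) if img is None else img
    cv2.imwrite(f,cv2.resize(im[y0:y0+h,x0:x0+w,::-1],None,fx=k,fy=k,interpolation=cv2.INTER_CUBIC))
def tcp():
    s=readout.state(); M=R.from_quat(np.roll(s['orientation'],-1)).as_matrix(); return s,M
E
python3 - <<'E'
from h import *
im=grab_frame('top')
crop('top',295,15,150,240,2.5,'/tmp/a.png',im); crop('top',90,125,160,145,2.65,'/tmp/b.png',im)
a,b=cv2.imread('/tmp/a.png'),cv2.imread('/tmp/b.png'); print(a.shape,b.shape)
c=np.zeros((600,a.shape[1]+b.shape[1],3),np.uint8);c[:,:a.shape[1]]=a;c[:b.shape[0],a.shape[1]:]=b
cv2.imwrite('pics/c1.png',c)
E
```

```text
(600, 375, 3) (384, 424, 3)
```

View pics/c1.png

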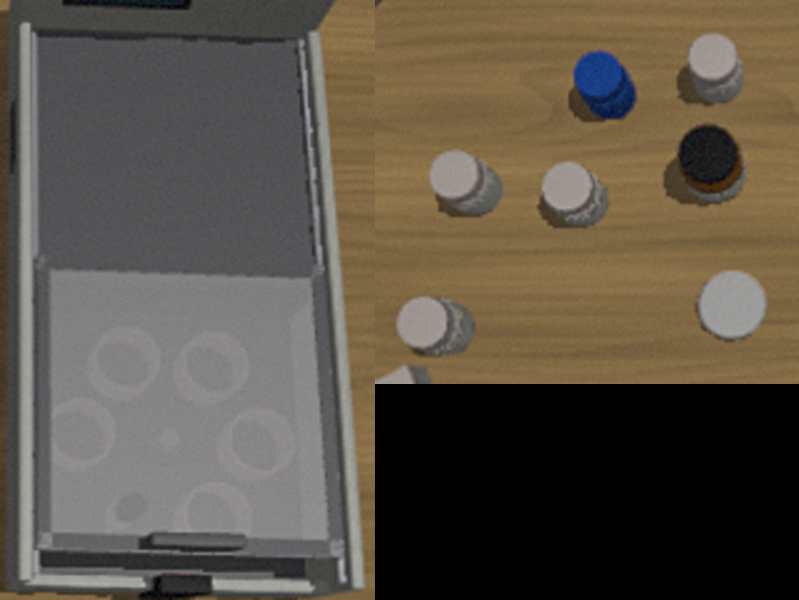

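The crop confirms four white jars, the blue one apart. Caps at crop px (714,55), (457,175), (568,188), (423,324). Cup rims, walls and handle are clear enough to fit the pose.

Run:
```python
from h import *
from scipy.optimize import least_squares
f=lambda p:((np.array(p)+.5)/2.5-.5)+[295,15]
cups=f([(213,518),(256,443),(211,367),(124,362),(80,433)])
axis=f([(169,438)])
W=f([(360,586),(20,585),(320,34),(20,25)]); Wp=[(-142,-148,105),(-142,148,105),(399,-148,105),(399,148,105)]
H=f([(145,541),(245,541)])
Rd=f([(184,575)]) # rear(far) top edge reader
def pts(p):
    x,y,w,q,s=p
    L=[]
    for i in range(1,6):
        a=np.pi+q+i*np.pi/3; L.append((84*np.cos(a),84*np.sin(a),50))
    L.append((0,0,46)); L+=Wp; L+=[(-125+s,40,122),(-125+s,-40,122),(-131,0,84)]
    L=np.array(L,float); c,d=np.cos(w),np.sin(w)
    return np.c_[c*L[:,0]-d*L[:,1]+x,d*L[:,0]+c*L[:,1]+y,L[:,2]]
obs=np.r_[cups,axis,W,H,Rd]
x0=back('top',axis,46)[0]; print(x0)
s=least_squares(lambda p:(proj('top',pts(p))-obs).ravel(),[x0[0],x0[1],0,-.5,20],x_scale=[10,10,.1,.1,10],loss='soft_l1')
print(s.x.round(3)); print((proj('top',pts(s.x))-obs).round(1))
g=lambda p:((np.array(p)-[375,0]+.5)/2.65-.5)+[90,125]
print('jars',back('top',g([(714,55),(457,175),(568,188),(423,324)]),70).round(1))
print('blue,amber,dish',back('top',g([(600,76),(708,153)]),78).round(1),back('top',g([(732,304)]),15).round(1))
```

```text
[ 546.48539925 -194.13407678   46.        ]
[ 5.45369e+02 -1.92971e+02 -4.30000e-02 -5.48000e-01  2.01460e+01]
[[ 0.8  0.1]
 [ 1.   0.1]
 [ 0.6 -0.5]
 [ 0.1 -0.5]
 [-0.5  0.1]
 [-0.5  0.5]
 [ 1.3  2.3]
 [-1.7 -1. ]
 [-0.4 -0.1]
 [-0.9 -1.7]
 [ 1.2 -0.5]
 [-0.8  0.5]
 [-0.1  0.7]]
jars [[650.2 141.4  70. ]
 [544.8 360.3  70. ]
 [532.5 264.3  70. ]
 [418.2 380.9  70. ]]
blue,amber,dish [[629.4 238.9  78. ]
 [559.8 144.8  78. ]] [[438.5 128.4  15. ]]
```

>>> {"api": "send_rows", "payload": {
  "increments": [
    {"rot": [0, 0, -1], "offset": [0, 0, 0], "grip": 1},
    {"rot": [0, 0, -1], "offset": [0, 0, 0], "grip": 1},
    {"rot": [0, 0, -1], "offset": [0, 0, 0], "grip": 1},
    {"rot": [0, 0, -1], "offset": [0, 0, 0], "grip": 1},
    {"rot": [0, 0, -1], "offset": [0, 0, 0], "grip": 1},
    {"rot": [0, 0, -1], "offset": [0, 0, 0], "grip": 1},
    {"rot": [0, 0, -1], "offset": [0, 0, 0], "grip": 1}
  ]
}}

```text
t: 1.02
position: [211.2, -561.3, 230.2]
orientation: [-0.0, 0.884, 0.468, 0.0]
contact_force: [1.1, -0.5, -0.1]
width: 1.003
grasp_force: 0.0
```

>>> {"api": "send_rows", "payload": {
  "increments": [
    {"rot": [0, 0, -1], "offset": [0, 0, 0], "grip": 1},
    {"rot": [0, 0, -1], "offset": [0, 0, 0], "grip": 1},
    {"rot": [0, 0, -1], "offset": [0, 0, 0], "grip": 1},
    {"rot": [0, 0, -1], "offset": [0, 0, 0], "grip": 1},
    {"rot": [0, 0, -1], "offset": [0, 0, 0], "grip": 1},
    {"rot": [0, 0, -1], "offset": [0, 0, 0], "grip": 1},
    {"rot": [0, 0, -0.39], "offset": [0, 0, 0], "grip": 1},
    {"rot": [0, 0, 0], "offset": [0, 0, 0], "grip": 1}
  ]
}}

```text
t: 2.02
position: [211.2, -561.4, 230.4]
orientation: [-0.0, 0.722, 0.692, 0.0]
contact_force: [0.2, 0.1, -0.3]
width: 1.002
grasp_force: 0.0
```

```bash
cat >> h.py <<'E'
A=np.array([545.4,-193.,0]); W=-0.043
def an(p): # world -> analyser
    c,d=np.cos(W),np.sin(W); v=np.array(p,float)-A; return np.array([c*v[0]+d*v[1],-d*v[0]+c*v[1],v[2]])
def wo(p):
    c,d=np.cos(W),np.sin(W); return A+[c*p[0]-d*p[1],d*p[0]+c*p[1],p[2]]
def go(world): # remaining shift in tool units
    s,M=tcp(); return (M.T@(np.array(world)-s['position'])/30).round(2)
def st():
    s,M=tcp(); print('t',round(s['t'],2),'an',an(s['position']).round(1),'w',s['position'].round(1),'yerr',np.degrees(np.arctan2(M[1,1],M[0,1])-W).round(2),'tilt',np.degrees(np.arccos(-M[2,2])).round(2),'F',np.round(s['contact_force'],1),'wid',round(s['width'],2),'g',round(s['grasp_force'],1))
E
python3 - <<'E'
from h import *
st(); print(go(wo([-105,0,200])),go(wo([-105,0,112])))
E
```

```text
t 2.02 an [-318.  -382.5  230.4] w [ 211.2 -561.4  230.4] yerr -0.03 tilt 0.03 F [ 0.2  0.1 -0.3] wid 1.0 g 0.0
[12.75  7.1   1.02] [12.75  7.1   3.95]
```

>>> {"api": "send_rows", "payload": {
  "increments": [
    {"rot": [0, 0, 0], "offset": [0.98, 0.55, 0], "grip": 1},
    {"rot": [0, 0, 0], "offset": [0.98, 0.55, 0], "grip": 1},
    {"rot": [0, 0, 0], "offset": [0.98, 0.55, 0], "grip": 1},
    {"rot": [0, 0, 0], "offset": [0.98, 0.55, 0], "grip": 1},
    {"rot": [0, 0, 0], "offset": [0.98, 0.55, 0], "grip": 1},
    {"rot": [0, 0, 0], "offset": [0.98, 0.55, 0], "grip": 1},
    {"rot": [0, 0, 0], "offset": [0.98, 0.55, 0], "grip": 1},
    {"rot": [0, 0, 0], "offset": [0.98, 0.55, 0], "grip": 1}
  ]
}}

```text
t: 3.02
position: [353.6, -331.2, 230.8]
orientation: [0.0, 0.722, 0.691, 0.0]
contact_force: [0.4, -0.0, 0.3]
width: 0.999
grasp_force: 0.0
```

>>> {"api": "send_rows", "payload": {
  "increments": [
    {"rot": [0, 0, 0], "offset": [0.98, 0.54, 0], "grip": 1},
    {"rot": [0, 0, 0], "offset": [0.98, 0.54, 0.2], "grip": 1},
    {"rot": [0, 0, 0], "offset": [0.98, 0.54, 0.3], "grip": 1},
    {"rot": [0, 0, 0], "offset": [0.98, 0.54, 0.5], "grip": 1},
    {"rot": [0, 0, 0], "offset": [0.99, 0.54, 0.2], "grip": 1},
    {"rot": [0, 0, 0], "offset": [0, 0, 0], "grip": 1}
  ]
}}

```text
t: 3.78
position: [440.6, -186.8, 194.2]
orientation: [-0.001, 0.721, 0.693, 0.0]
contact_force: [0.2, 0.4, 0.1]
width: 1.002
grasp_force: 0.0
```

Run:
```python
from h import *
st(); print(go(wo([-105,0,112]))); crop('top',295,150,160,120,5,'pics/c2.png')
```

```text
t 3.77 an [-105.     1.7  194.2] w [ 440.6 -186.8  194.2] yerr 0.14 tilt 0.07 F [0.2 0.4 0.1] wid 1.0 g 0.0
[-0.06  0.    2.74]
```

View pics/c2.png

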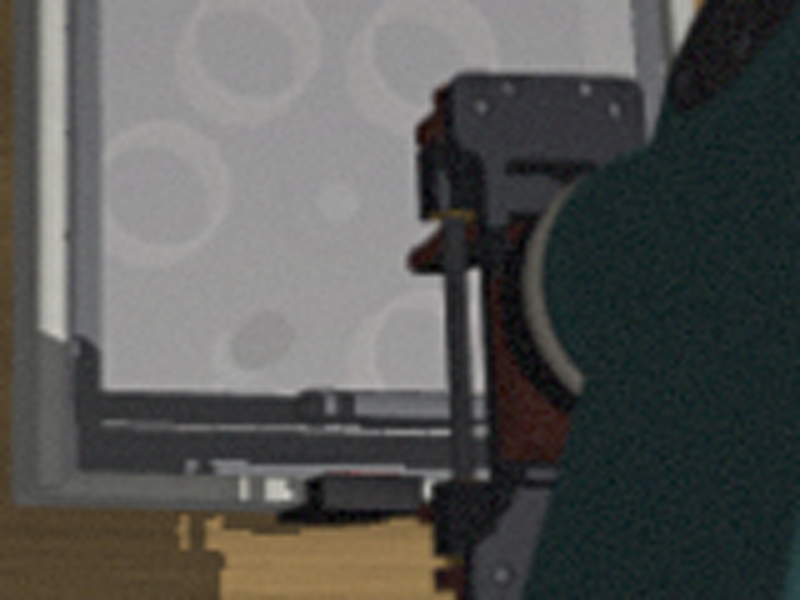

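The gripper is over the handle (top at about (400,400) in the crop), its fingers in front of it and behind it.

>>> {"api": "send_rows", "payload": {
  "increments": [
    {"rot": [0, 0, 0], "offset": [0, 0, 0.9], "grip": 1},
    {"rot": [0, 0, 0], "offset": [0, 0, 0.9], "grip": 1},
    {"rot": [0, 0, 0], "offset": [0, 0, 0.6], "grip": 1},
    {"rot": [0, 0, 0], "offset": [0, 0, 0.3], "grip": 1},
    {"rot": [0, 0, 0], "offset": [0, 0, 0], "grip": 1}
  ]
}}

```text
t: 4.45
position: [439.9, -189.1, 113.6]
orientation: [-0.0, 0.722, 0.692, -0.0]
contact_force: [-0.5, 1.1, 0.2]
width: 0.999
grasp_force: 0.0
```

>>> {"api": "send_rows", "payload": {
  "increments": [
    {"rot": [0, 0, 0], "offset": [0, 0, 0], "grip": 0},
    {"rot": [0, 0, 0], "offset": [0, 0, 0], "grip": 0},
    {"rot": [0, 0, 0], "offset": [0, 0, 0], "grip": 0},
    {"rot": [0, 0, 0], "offset": [0, 0, 0], "grip": 0},
    {"rot": [0, 0, 0], "offset": [0, 0, 0], "grip": 0},
    {"rot": [0, 0, 0], "offset": [0, 0, 0], "grip": 0},
    {"rot": [0, 0, 0], "offset": [0, 0, 0], "grip": 0},
    {"rot": [0, 0, 0], "offset": [0, 0, 0], "grip": 0}
  ],
  "force": 15
}}

```text
t: 5.45
position: [440.5, -188.5, 113.7]
orientation: [0.0, 0.722, 0.692, 0.0]
contact_force: [-0.3, 0.2, -2.1]
width: 0.134
grasp_force: 15.0
```

```bash
python3 -c "
from h import *
st()"
```

```text
t 5.45 an [-105.    -0.   113.7] w [ 440.5 -188.5  113.7] yerr 0.02 tilt 0.02 F [-0.3  0.2 -2.1] wid 0.13 g 15.0
```

>>> {"api": "send_rows", "payload": {
  "increments": [
    {"rot": [0, 0, 0], "offset": [0, 0.4, 0], "grip": 0},
    {"rot": [0, 0, 0], "offset": [0, 0.7, 0], "grip": 0},
    {"rot": [0, 0, 0], "offset": [0, 0.9, 0], "grip": 0},
    {"rot": [0, 0, 0], "offset": [0, 0.9, 0], "grip": 0},
    {"rot": [0, 0, 0], "offset": [0, 0.9, 0], "grip": 0},
    {"rot": [0, 0, 0], "offset": [0, 0.9, 0], "grip": 0},
    {"rot": [0, 0, 0], "offset": [0, 0.9, 0], "grip": 0},
    {"rot": [0, 0, 0], "offset": [0, 0.9, 0], "grip": 0}
  ]
}}

```text
t: 6.45
position: [636.3, -196.7, 113.7]
orientation: [-0.0, 0.722, 0.692, -0.0]
contact_force: [-0.7, -1.3, 2.3]
width: 0.135
grasp_force: 15.0
```

>>> {"api": "send_rows", "payload": {
  "increments": [
    {"rot": [0, 0, 0], "offset": [0, 0.7, 0], "grip": 0},
    {"rot": [0, 0, 0], "offset": [0, 0.5, 0], "grip": 0},
    {"rot": [0, 0, 0], "offset": [0, 0.2, 0], "grip": 0},
    {"rot": [0, 0, 0], "offset": [0, 0, 0], "grip": 0},
    {"rot": [0, 0, 0], "offset": [0, 0, 0], "grip": 0}
  ]
}}

```text
t: 7.08
position: [677.1, -198.5, 113.7]
orientation: [0.0, 0.722, 0.692, 0.0]
contact_force: [1.5, -0.7, 1.7]
width: 0.137
grasp_force: 15.0
```

```bash
python3 -c "
from h import *
st()"
```

```text
t 7.08 an [131.8   0.2 113.7] w [ 677.1 -198.5  113.7] yerr 0.02 tilt 0.04 F [ 1.5 -0.7  1.7] wid 0.14 g 15.0
```

>>> {"api": "send_rows", "payload": {
  "increments": [
    {"rot": [0, 0, 0], "offset": [0, 0.1, 0], "grip": 0},
    {"rot": [0, 0, 0], "offset": [0, 0.06, 0], "grip": 0},
    {"rot": [0, 0, 0], "offset": [0, 0, 0], "grip": 0},
    {"rot": [0, 0, 0], "offset": [0, 0, 0], "grip": 0.7},
    {"rot": [0, 0, 0], "offset": [0, 0, 0], "grip": 0.7},
    {"rot": [0, 0, 0], "offset": [0, 0, 0], "grip": 0.7},
    {"rot": [0, 0, 0], "offset": [0, 0, 0], "grip": 0.7}
  ]
}}

```text
t: 7.95
position: [681.8, -198.6, 113.5]
orientation: [-0.0, 0.722, 0.692, 0.0]
contact_force: [0.4, 0.3, -0.1]
width: 0.545
grasp_force: 0.0
```

>>> {"api": "send_rows", "payload": {
  "increments": [
    {"rot": [0, 0, 0], "offset": [0, 0, -0.5], "grip": 0.7},
    {"rot": [0, 0, 0], "offset": [0, 0, -0.9], "grip": 0.7},
    {"rot": [0, 0, 0], "offset": [0, 0, -0.9], "grip": 0.7},
    {"rot": [0, 0, 0], "offset": [0, 0, -0.4], "grip": 0.7},
    {"rot": [0, 0, 0], "offset": [0, 0, 0], "grip": 0.7}
  ]
}}

```text
t: 8.57
position: [682.6, -199.0, 196.1]
orientation: [0.001, 0.722, 0.692, 0.001]
contact_force: [1.0, 0.1, -0.1]
width: 0.702
grasp_force: 0.0
```

```bash
cat >> h.py <<'E'
def jars(n='top',show=True):
    im=grab_frame(n); hsv=cv2.cvtColor(im,cv2.COLOR_RGB2HSV); k=4
    m=((hsv[...,1]<45)&(hsv[...,2]>125)).astype(np.uint8)*255
    g=cv2.resize(cv2.bitwise_and(cv2.cvtColor(im,cv2.COLOR_RGB2GRAY),m)[100:290,80:280],None,fx=k,fy=k,interpolation=cv2.INTER_CUBIC)
    c=cv2.HoughCircles(g,cv2.HOUGH_GRADIENT,1.5,14*k,param1=120,param2=14,minRadius=int(8.3*k),maxRadius=int(11*k))
    out=[]
    for x,y,rr in ([] if c is None else c[0]):
        uv=[(x+.5)/k-.5+80,(y+.5)/k-.5+100]
        out.append((back(n,[uv],70)[0][:2].round(0).tolist(),round(float(rr/k),1)))
    print('jars',out); return im
E
python3 - <<'E'
from h import *
st(); im=jars(); crop('top',80,15,370,275,2.1,'pics/c3.png',im)
E
```

```text
t 8.57 an [ 1.373e+02 -1.000e-01  1.961e+02] w [ 682.6 -199.   196.1] yerr 0.03 tilt 0.14 F [ 1.   0.1 -0.1] wid 0.7 g 0.0
jars []
```

View pics/c3.png

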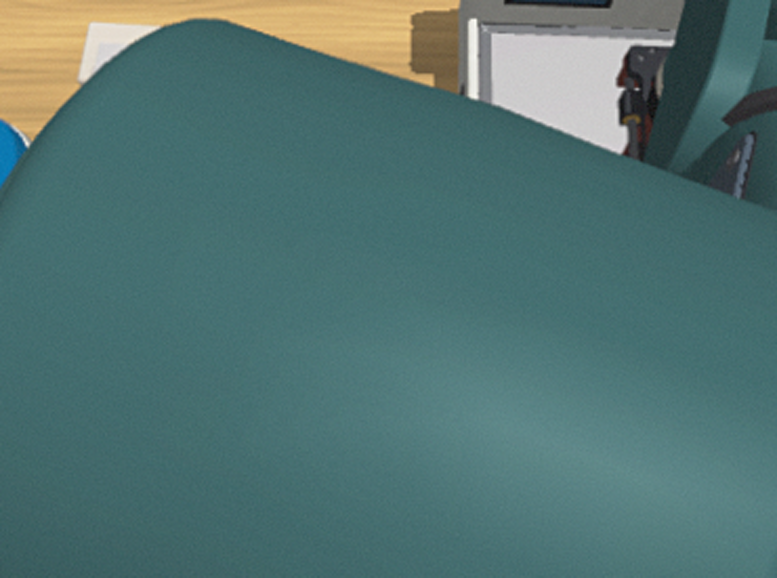

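The arm hides the jars from the top camera here. The cover plate (edge near (490,30)) has moved back with the handle. I'll track the jars with the scene camera by comparing patches with the first picture.

```bash
cat >> h.py <<'E'
J={'A':(650.2,141.4),'B':(544.8,360.3),'C':(532.5,264.3),'D':(418.2,380.9)}
def track(names='ABCD'):
    im=grab_frame('scene').astype(np.float32)[:,:,::-1]; ref=cv2.resize(cv2.imread('pics/scene0.png'),(512,384),interpolation=cv2.INTER_AREA).astype(np.float32)
    for n in names:
        u,v=proj('scene',[(*J[n],45)])[0].astype(int)
        t=ref[v-22:v+20,u-14:u+15]; S=im[v-60:v+60,u-55:u+56]
        m=cv2.matchTemplate(S,t,cv2.TM_CCOEFF_NORMED); _,s,_,l=cv2.minMaxLoc(m)
        d=np.array(l)-[41,38]
        w=back('scene',[[u+d[0],v+d[1]]],45)[0]-back('scene',[[u,v]],45)[0]
        print(n,'score',round(s,2),'px',d,'moved mm',w[:2].round(0))
    return im
E
python3 - <<'E'
from h import *
track()
for n in J: print(n,an([*J[n],0]).round(1), go([*J[n],200]))
# cross-check positions with scene camera cap centre
f=lambda p:((np.array(p)+.5)*.64-.5)
print(back('scene',f([(439,362),(561,310),(505,304),(560,256)]),70).round(0))
print([wo([84*np.cos(a),84*np.sin(a),16]).round(0).tolist() for a in np.pi-.548+np.arange(6)*np.pi/3])
E
```

```text
A score 0.99 px [0 0] moved mm [0. 0.]
B score 0.99 px [0 0] moved mm [0. 0.]
C score 0.99 px [0 0] moved mm [0. 0.]
D score 0.97 px [0 0] moved mm [0. 0.]
A [ 90.3 338.6   0. ] [11.28 -1.52 -0.2 ]
B [-24.4 552.8   0. ] [18.42 -5.34 -0.19]
C [-32.5 456.3   0. ] [15.2  -5.61 -0.19]
D [-151.8  567.9    0. ] [18.92 -9.59 -0.18]
[[647. 144.  70.]
 [547. 361.  70.]
 [532. 264.  70.]
 [423. 380.  70.]]
[[476.0, -146.0, 16.0], [470.0, -230.0, 16.0], [540.0, -277.0, 16.0], [615.0, -240.0, 16.0], [621.0, -156.0, 16.0], [551.0, -109.0, 16.0]]
```

>>> {"api": "send_rows", "payload": {
  "increments": [
    {"rot": [0, 0, 0], "offset": [0.95, -0.2, 0], "grip": 0.75},
    {"rot": [0, 0, 0], "offset": [0.95, -0.2, 0], "grip": 0.75},
    {"rot": [0, 0, 0], "offset": [0.95, -0.2, 0], "grip": 0.75},
    {"rot": [0, 0, 0], "offset": [0.95, -0.2, 0], "grip": 0.75},
    {"rot": [0, 0, 0], "offset": [0.95, -0.2, 0], "grip": 0.75},
    {"rot": [0, 0, 0], "offset": [0.95, -0.2, 0], "grip": 0.75},
    {"rot": [0, 0, 0], "offset": [0.95, -0.2, 0], "grip": 0.75},
    {"rot": [0, 0, 0], "offset": [0.95, -0.23, 0], "grip": 0.75}
  ]
}}

```text
t: 9.68
position: [641.2, 34.1, 194.3]
orientation: [-0.001, 0.721, 0.692, -0.0]
contact_force: [0.6, -0.2, 0.2]
width: 0.75
grasp_force: 0.0
```

>>> {"api": "send_rows", "payload": {
  "increments": [
    {"rot": [0, 0, 0], "offset": [0.95, 0, 0.5], "grip": 0.75},
    {"rot": [0, 0, 0], "offset": [0.95, 0, 0.5], "grip": 0.75},
    {"rot": [0, 0, 0], "offset": [0.95, 0, 0.5], "grip": 0.75},
    {"rot": [0, 0, 0], "offset": [0.89, 0, 0.5], "grip": 0.75},
    {"rot": [0, 0, 0], "offset": [0, 0, 0], "grip": 0.75},
    {"rot": [0, 0, 0], "offset": [0, 0, 0], "grip": 0.75}
  ]
}}

```text
t: 10.42
position: [646.8, 143.7, 134.9]
orientation: [-0.0, 0.722, 0.692, -0.0]
contact_force: [0.4, 0.3, 0.1]
width: 0.749
grasp_force: 0.0
```

```bash
python3 -c "
from h import *
st(); print(go([648.5,143,59])); im=grab_frame('top'); crop('top',150,100,130,110,5,'pics/c4.png',im); track('BCD')"
```

```text
t 10.43 an [ 86.8 340.8 134.9] w [646.8 143.7 134.9] yerr 0.1 tilt 0.02 F [0.4 0.3 0.1] wid 0.75 g 0.0
[-0.02  0.06  2.53]
B score 0.68 px [0 0] moved mm [0. 0.]
C score 0.68 px [0 0] moved mm [0. 0.]
D score 0.85 px [0 0] moved mm [0. 0.]
```

View pics/c4.png

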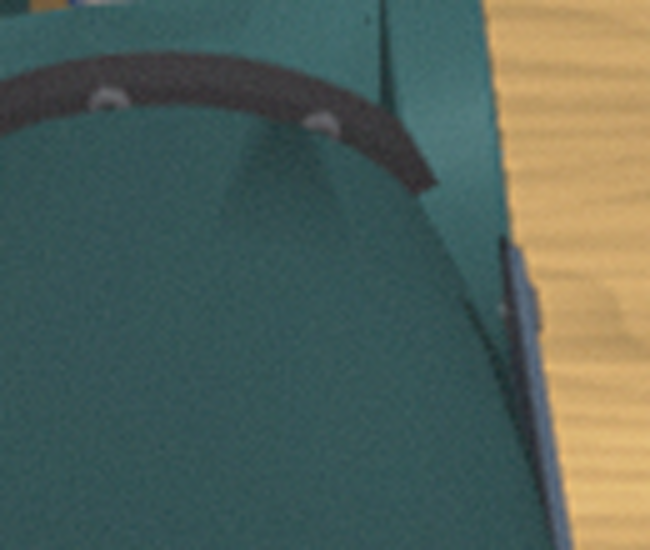

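The arm fills this top crop, so it shows nothing useful. The scene tracking puts the jars where they were, so I descend.

>>> {"api": "send_rows", "payload": {
  "increments": [
    {"rot": [0, 0, 0], "offset": [0, 0.06, 0.8], "grip": 0.75},
    {"rot": [0, 0, 0], "offset": [0, 0, 0.8], "grip": 0.75},
    {"rot": [0, 0, 0], "offset": [0, 0, 0.6], "grip": 0.75},
    {"rot": [0, 0, 0], "offset": [0, 0, 0.33], "grip": 0.75},
    {"rot": [0, 0, 0], "offset": [0, 0, 0], "grip": 0.75}
  ]
}}

```text
t: 11.15
position: [649.0, 142.9, 58.3]
orientation: [-0.0, 0.722, 0.692, -0.0]
contact_force: [0.3, -0.0, 0.7]
width: 0.751
grasp_force: 0.0
```

>>> {"api": "send_rows", "payload": {
  "increments": [
    {"rot": [0, 0, 0], "offset": [0, 0, 0], "grip": 0.3},
    {"rot": [0, 0, 0], "offset": [0, 0, 0], "grip": 0.3},
    {"rot": [0, 0, 0], "offset": [0, 0, 0], "grip": 0.3},
    {"rot": [0, 0, 0], "offset": [0, 0, 0], "grip": 0.3},
    {"rot": [0, 0, 0], "offset": [0, 0, 0], "grip": 0.3}
  ],
  "force": 15
}}

```text
t: 11.78
position: [649.9, 143.3, 59.4]
orientation: [0.0, 0.722, 0.692, 0.001]
contact_force: [-0.1, -0.5, 4.6]
width: 0.483
grasp_force: 15.0
```

```bash
python3 -c "
from h import *
st()
im=grab_frame('scene'); u,v=proj('scene',[(648,143,60)])[0].astype(int); crop('scene',u-60,v-60,120,110,5,'pics/c5.png',im)"
```

```text
t 11.78 an [ 89.9 340.5  59.4] w [649.9 143.3  59.4] yerr 0.03 tilt 0.07 F [-0.1 -0.5  4.6] wid 0.48 g 15.0
```

View pics/c5.png

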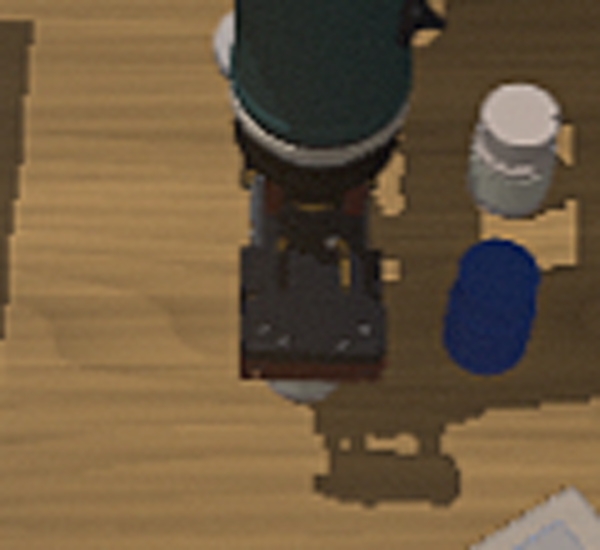

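>>> {"api": "send_rows", "payload": {
  "increments": [
    {"rot": [0, 0, 0], "offset": [0, 0, -0.5], "grip": 0.3},
    {"rot": [0, 0, 0], "offset": [0, 0, -0.95], "grip": 0.3},
    {"rot": [0, 0, 0], "offset": [0, 0, -0.95], "grip": 0.3},
    {"rot": [0, 0, 0], "offset": [0, 0, -0.95], "grip": 0.3},
    {"rot": [0, 0, 0], "offset": [-0.3, 0, -0.95], "grip": 0.3},
    {"rot": [0, 0, 0], "offset": [-0.6, 0, -0.2], "grip": 0.3},
    {"rot": [0, 0, 0], "offset": [-0.9, 0, 0], "grip": 0.3},
    {"rot": [0, 0, 0], "offset": [-0.95, -0.1, 0], "grip": 0.3}
  ]
}}

```text
t: 12.82
position: [641.8, 59.4, 192.8]
orientation: [-0.001, 0.722, 0.692, -0.001]
contact_force: [0.1, -1.0, -1.3]
width: 0.487
grasp_force: 15.0
```

>>> {"api": "send_rows", "payload": {
  "increments": [
    {"rot": [0, 0, 0], "offset": [-0.95, -0.1, 0], "grip": 0.3},
    {"rot": [0, 0, 0], "offset": [-0.95, -0.1, 0], "grip": 0.3},
    {"rot": [0, 0, 0], "offset": [-0.95, -0.1, 0], "grip": 0.3},
    {"rot": [0, 0, 0], "offset": [-0.95, -0.1, 0], "grip": 0.3},
    {"rot": [0, 0, 0], "offset": [-0.95, -0.1, 0], "grip": 0.3},
    {"rot": [0, 0, 0], "offset": [-0.95, 0, 0], "grip": 0.3},
    {"rot": [0, 0, 0], "offset": [-0.95, 0, 0], "grip": 0.3},
    {"rot": [0, 0, 0], "offset": [-0.95, 0, 0], "grip": 0.3}
  ]
}}

```text
t: 13.82
position: [616.6, -167.7, 192.5]
orientation: [-0.001, 0.722, 0.692, -0.001]
contact_force: [-0.5, -0.0, -2.1]
width: 0.485
grasp_force: 15.0
```

>>> {"api": "send_rows", "payload": {
  "increments": [
    {"rot": [0, 0, 0], "offset": [-0.8, 0, 0], "grip": 0.3},
    {"rot": [0, 0, 0], "offset": [-0.6, 0, 0], "grip": 0.3},
    {"rot": [0, 0, 0], "offset": [-0.3, 0, 0], "grip": 0.3},
    {"rot": [0, 0, 0], "offset": [0, 0, 0], "grip": 0.3},
    {"rot": [0, 0, 0], "offset": [0, 0, 0], "grip": 0.3}
  ]
}}

```text
t: 14.45
position: [615.9, -216.4, 193.7]
orientation: [-0.0, 0.722, 0.692, 0.0]
contact_force: [0.3, -0.3, -1.7]
width: 0.483
grasp_force: 15.0
```

```bash
python3 -c "
from h import *
st(); print(go(wo([71.7,-43.8,77]))); track('BCD')"
```

```text
t 14.45 an [ 71.5 -20.3 193.7] w [ 615.9 -216.4  193.7] yerr 0.06 tilt 0.04 F [ 0.3 -0.3 -1.7] wid 0.48 g 15.0
[-0.78  0.01  3.89]
B score 0.99 px [0 0] moved mm [0. 0.]
C score 0.99 px [0 0] moved mm [0. 0.]
D score 0.99 px [0 0] moved mm [0. 0.]
```

>>> {"api": "send_rows", "payload": {
  "increments": [
    {"rot": [0, 0, 0], "offset": [-0.78, 0, 0], "grip": 0.3},
    {"rot": [0, 0, 0], "offset": [0, 0, 0.8], "grip": 0.3},
    {"rot": [0, 0, 0], "offset": [0, 0, 0.9], "grip": 0.3},
    {"rot": [0, 0, 0], "offset": [0, 0, 0.8], "grip": 0.3},
    {"rot": [0, 0, 0], "offset": [0, 0, 0.5], "grip": 0.3},
    {"rot": [0, 0, 0], "offset": [0, 0, 0.4], "grip": 0.3},
    {"rot": [0, 0, 0], "offset": [0, 0, 0.3], "grip": 0.3},
    {"rot": [0, 0, 0], "offset": [0, 0, 0.2], "grip": 0.3}
  ]
}}

```text
t: 15.5
position: [615.2, -240.8, 76.6]
orientation: [0.0, 0.722, 0.692, 0.0]
contact_force: [-0.2, -0.3, -0.0]
width: 0.483
grasp_force: 15.0
```

>>> {"api": "send_rows", "payload": {
  "increments": [
    {"rot": [0, 0, 0], "offset": [0, 0, 0], "grip": 0.3},
    {"rot": [0, 0, 0], "offset": [0, 0, 0], "grip": 0.3}
  ]
}}

```text
t: 15.75
position: [615.3, -240.8, 77.2]
orientation: [0.0, 0.722, 0.692, 0.0]
contact_force: [0.1, -0.1, -1.1]
width: 0.485
grasp_force: 15.0
```

```bash
python3 -c "
from h import *
st(); print(go(wo([71.7,-43.8,76])))
im=grab_frame('scene'); u,v=proj('scene',[wo([71,-44,60])])[0].astype(int); crop('scene',u-50,v-60,130,110,5,'pics/c6.png',im)"
```

```text
t 15.75 an [ 71.9 -44.7  77.2] w [ 615.3 -240.8   77.2] yerr 0.03 tilt 0.05 F [ 0.1 -0.1 -1.1] wid 0.48 g 15.0
[ 0.03 -0.01  0.04]
```

View pics/c6.png

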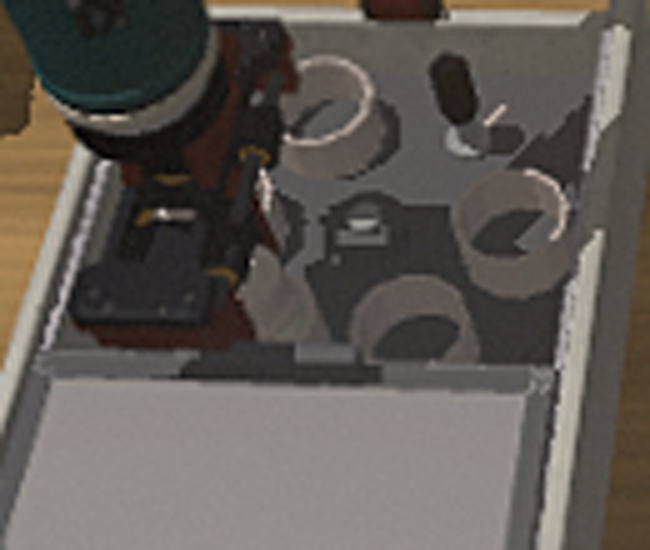

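The jar sits in cup 3 (crop (285,300)), and the other four cups and the knob are as expected. I release.

>>> {"api": "send_rows", "payload": {
  "increments": [
    {"rot": [0, 0, 0], "offset": [0, 0, 0.05], "grip": 0.3},
    {"rot": [0, 0, 0], "offset": [0, 0, 0], "grip": 0.7},
    {"rot": [0, 0, 0], "offset": [0, 0, 0], "grip": 0.7},
    {"rot": [0, 0, 0], "offset": [0, 0, 0], "grip": 0.7},
    {"rot": [0, 0, 0], "offset": [0, 0, -0.4], "grip": 0.7},
    {"rot": [0, 0, 0], "offset": [0, 0, -0.9], "grip": 0.7},
    {"rot": [0, 0, 0], "offset": [0, 0, -0.95], "grip": 0.7},
    {"rot": [0, 0, 0], "offset": [0, 0, -0.95], "grip": 0.7}
  ]
}}

```text
t: 16.8
position: [615.1, -240.7, 173.1]
orientation: [0.0, 0.722, 0.692, 0.0]
contact_force: [-0.6, -0.0, -0.4]
width: 0.7
grasp_force: 0.0
```

>>> {"api": "send_rows", "payload": {
  "increments": [
    {"rot": [0, 0, 0], "offset": [0.6, 0, -0.3], "grip": 0.75},
    {"rot": [0, 0, 0], "offset": [0.95, -0.25, 0], "grip": 0.75},
    {"rot": [0, 0, 0], "offset": [0.95, -0.25, 0], "grip": 0.75},
    {"rot": [0, 0, 0], "offset": [0.95, -0.25, 0], "grip": 0.75},
    {"rot": [0, 0, 0], "offset": [0.95, -0.25, 0], "grip": 0.75},
    {"rot": [0, 0, 0], "offset": [0.95, -0.25, 0], "grip": 0.75},
    {"rot": [0, 0, 0], "offset": [0.95, -0.25, 0], "grip": 0.75},
    {"rot": [0, 0, 0], "offset": [0.95, -0.25, 0], "grip": 0.75}
  ]
}}

```text
t: 17.8
position: [569.0, -18.0, 178.7]
orientation: [-0.002, 0.722, 0.692, -0.001]
contact_force: [0.4, -0.1, -0.2]
width: 0.75
grasp_force: 0.0
```

>>> {"api": "send_rows", "payload": {
  "increments": [
    {"rot": [0, 0, 0], "offset": [0.95, -0.25, 0], "grip": 0.75},
    {"rot": [0, 0, 0], "offset": [0.95, -0.25, 0], "grip": 0.75},
    {"rot": [0, 0, 0], "offset": [0.95, -0.25, 0], "grip": 0.75},
    {"rot": [0, 0, 0], "offset": [0.95, -0.25, 0], "grip": 0.75},
    {"rot": [0, 0, 0], "offset": [0.95, -0.25, 0], "grip": 0.75},
    {"rot": [0, 0, 0], "offset": [0.95, -0.25, 0], "grip": 0.75},
    {"rot": [0, 0, 0], "offset": [0.95, -0.25, 0], "grip": 0.75},
    {"rot": [0, 0, 0], "offset": [0.95, 0, 0], "grip": 0.75}
  ]
}}

```text
t: 18.8
position: [525.2, 210.9, 178.7]
orientation: [-0.001, 0.721, 0.692, -0.002]
contact_force: [-0.1, 0.4, 0.1]
width: 0.754
grasp_force: 0.0
```

>>> {"api": "send_rows", "payload": {
  "increments": [
    {"rot": [0, 0, 0], "offset": [0.95, 0, 0], "grip": 0.75},
    {"rot": [0, 0, 0], "offset": [0.8, 0, 0], "grip": 0.75},
    {"rot": [0, 0, 0], "offset": [0, 0, 0], "grip": 0.75},
    {"rot": [0, 0, 0], "offset": [0, 0, 0], "grip": 0.75}
  ]
}}

```text
t: 19.3
position: [529.3, 261.3, 179.3]
orientation: [-0.0, 0.722, 0.692, -0.001]
contact_force: [-0.4, 0.4, -0.3]
width: 0.751
grasp_force: 0.0
```

```bash
python3 -c "
from h import *
st(); print(go([532,264,59])); track('BCD')"
```

```text
t 19.3 an [-35.6 453.2 179.3] w [529.3 261.3 179.3] yerr 0.1 tilt 0.15 F [-0.4  0.4 -0.3] wid 0.75 g 0.0
[0.1  0.1  4.01]
B score 0.76 px [-36  -3] moved mm [-12. -99.]
C score 0.79 px [0 0] moved mm [0. 0.]
D score 0.52 px [0 0] moved mm [0. 0.]
```

>>> {"api": "send_rows", "payload": {
  "increments": [
    {"rot": [0, 0, 0], "offset": [0.1, 0.1, 0.8], "grip": 0.75},
    {"rot": [0, 0, 0], "offset": [0, 0, 0.9], "grip": 0.75},
    {"rot": [0, 0, 0], "offset": [0, 0, 0.9], "grip": 0.75},
    {"rot": [0, 0, 0], "offset": [0, 0, 0.7], "grip": 0.75},
    {"rot": [0, 0, 0], "offset": [0, 0, 0.5], "grip": 0.75},
    {"rot": [0, 0, 0], "offset": [0, 0, 0.21], "grip": 0.75},
    {"rot": [0, 0, 0], "offset": [0, 0, 0], "grip": 0.75}
  ]
}}

```text
t: 20.23
position: [534.3, 264.1, 60.0]
orientation: [-0.0, 0.722, 0.692, -0.0]
contact_force: [0.2, -0.3, 0.3]
width: 0.751
grasp_force: 0.0
```

>>> {"api": "send_rows", "payload": {
  "increments": [
    {"rot": [0, 0, 0], "offset": [0, 0, 0], "grip": 0.3},
    {"rot": [0, 0, 0], "offset": [0, 0, 0], "grip": 0.3},
    {"rot": [0, 0, 0], "offset": [0, 0, 0], "grip": 0.3},
    {"rot": [0, 0, 0], "offset": [0, 0, 0], "grip": 0.3},
    {"rot": [0, 0, 0], "offset": [0, 0, 0], "grip": 0.3}
  ]
}}

```text
t: 20.85
position: [534.8, 264.5, 60.5]
orientation: [0.0, 0.722, 0.692, 0.001]
contact_force: [0.5, 0.2, 4.7]
width: 0.486
grasp_force: 15.0
```

```bash
python3 -c "
from h import *
st(); print(go(wo([-2,-84,77])))"
```

```text
t 20.85 an [-30.3 456.6  60.5] w [534.8 264.5  60.5] yerr 0.03 tilt 0.06 F [0.5 0.2 4.7] wid 0.49 g 15.0
[-18.02   0.93  -0.56]
```

>>> {"api": "send_rows", "payload": {
  "increments": [
    {"rot": [0, 0, 0], "offset": [0, 0, -0.5], "grip": 0.3},
    {"rot": [0, 0, 0], "offset": [0, 0, -0.95], "grip": 0.3},
    {"rot": [0, 0, 0], "offset": [0, 0, -0.95], "grip": 0.3},
    {"rot": [0, 0, 0], "offset": [0, 0, -0.95], "grip": 0.3},
    {"rot": [0, 0, 0], "offset": [-0.3, 0, -0.95], "grip": 0.3},
    {"rot": [0, 0, 0], "offset": [-0.6, 0, -0.2], "grip": 0.3},
    {"rot": [0, 0, 0], "offset": [-0.9, 0.1, 0], "grip": 0.3},
    {"rot": [0, 0, 0], "offset": [-0.95, 0.1, 0], "grip": 0.3}
  ]
}}

```text
t: 21.85
position: [535.8, 180.0, 194.2]
orientation: [-0.0, 0.722, 0.692, -0.001]
contact_force: [-0.1, -0.7, -0.1]
width: 0.487
grasp_force: 15.0
```

>>> {"api": "send_rows", "payload": {
  "increments": [
    {"rot": [0, 0, 0], "offset": [-0.95, 0.1, 0], "grip": 0.3},
    {"rot": [0, 0, 0], "offset": [-0.95, 0.1, 0], "grip": 0.3},
    {"rot": [0, 0, 0], "offset": [-0.95, 0.1, 0], "grip": 0.3},
    {"rot": [0, 0, 0], "offset": [-0.95, 0.1, 0], "grip": 0.3},
    {"rot": [0, 0, 0], "offset": [-0.95, 0.1, 0], "grip": 0.3},
    {"rot": [0, 0, 0], "offset": [-0.95, 0.1, 0], "grip": 0.3},
    {"rot": [0, 0, 0], "offset": [-0.95, 0.1, 0], "grip": 0.3},
    {"rot": [0, 0, 0], "offset": [-0.95, 0, 0], "grip": 0.3}
  ]
}}

```text
t: 22.85
position: [546.8, -48.6, 194.0]
orientation: [-0.001, 0.722, 0.692, -0.001]
contact_force: [-0.3, -0.1, -1.4]
width: 0.484
grasp_force: 15.0
```

>>> {"api": "send_rows", "payload": {
  "increments": [
    {"rot": [0, 0, 0], "offset": [-0.95, 0, 0], "grip": 0.3},
    {"rot": [0, 0, 0], "offset": [-0.95, 0, 0], "grip": 0.3},
    {"rot": [0, 0, 0], "offset": [-0.95, 0, 0], "grip": 0.3},
    {"rot": [0, 0, 0], "offset": [-0.95, 0, 0], "grip": 0.3},
    {"rot": [0, 0, 0], "offset": [-0.95, 0, 0], "grip": 0.3},
    {"rot": [0, 0, 0], "offset": [-0.95, 0, 0], "grip": 0.3},
    {"rot": [0, 0, 0], "offset": [-0.9, 0, 0], "grip": 0.3},
    {"rot": [0, 0, 0], "offset": [-0.6, 0, 0], "grip": 0.3}
  ]
}}

```text
t: 23.85
position: [537.5, -264.2, 194.0]
orientation: [-0.001, 0.722, 0.692, -0.0]
contact_force: [-0.1, 0.3, -2.2]
width: 0.481
grasp_force: 15.0
```

>>> {"api": "send_rows", "payload": {
  "increments": [
    {"rot": [0, 0, 0], "offset": [-0.3, 0, 0], "grip": 0.3},
    {"rot": [0, 0, 0], "offset": [0, 0, 0], "grip": 0.3},
    {"rot": [0, 0, 0], "offset": [0, 0, 0], "grip": 0.3}
  ]
}}

```text
t: 24.22
position: [538.4, -271.0, 194.8]
orientation: [-0.0, 0.722, 0.692, 0.0]
contact_force: [-0.6, -0.1, -0.9]
width: 0.486
grasp_force: 15.0
```

```bash
python3 -c "
from h import *
st(); print(go(wo([-2,-84,76.5]))); track('BD')"
```

```text
t 24.23 an [ -3.6 -78.3 194.8] w [ 538.4 -271.   194.8] yerr 0.05 tilt 0.05 F [-0.6 -0.1 -0.9] wid 0.49 g 15.0
[-0.19  0.06  3.94]
B score 0.99 px [0 0] moved mm [0. 0.]
D score 1.0 px [0 0] moved mm [0. 0.]
```

>>> {"api": "send_rows", "payload": {
  "increments": [
    {"rot": [0, 0, 0], "offset": [-0.19, 0.06, 0.8], "grip": 0.3},
    {"rot": [0, 0, 0], "offset": [0, 0, 0.9], "grip": 0.3},
    {"rot": [0, 0, 0], "offset": [0, 0, 0.8], "grip": 0.3},
    {"rot": [0, 0, 0], "offset": [0, 0, 0.5], "grip": 0.3},
    {"rot": [0, 0, 0], "offset": [0, 0, 0.4], "grip": 0.3},
    {"rot": [0, 0, 0], "offset": [0, 0, 0.3], "grip": 0.3},
    {"rot": [0, 0, 0], "offset": [0, 0, 0.2], "grip": 0.3},
    {"rot": [0, 0, 0], "offset": [0, 0, 0], "grip": 0.3}
  ]
}}

```text
t: 25.28
position: [540.0, -277.6, 77.8]
orientation: [-0.0, 0.722, 0.692, -0.0]
contact_force: [-0.4, 0.9, -1.2]
width: 0.482
grasp_force: 15.0
```

>>> {"api": "send_rows", "payload": {
  "increments": [
    {"rot": [0, 0, 0], "offset": [0, 0, 0.03], "grip": 0.3},
    {"rot": [0, 0, 0], "offset": [0, 0, 0], "grip": 0.7},
    {"rot": [0, 0, 0], "offset": [0, 0, 0], "grip": 0.7},
    {"rot": [0, 0, 0], "offset": [0, 0, 0], "grip": 0.7},
    {"rot": [0, 0, 0], "offset": [0, 0, -0.4], "grip": 0.7},
    {"rot": [0, 0, 0], "offset": [0, 0, -0.9], "grip": 0.7},
    {"rot": [0, 0, 0], "offset": [0, 0, -0.95], "grip": 0.7},
    {"rot": [0, 0, 0], "offset": [0, 0, -0.95], "grip": 0.7}
  ]
}}

```text
t: 26.28
position: [540.2, -277.7, 174.8]
orientation: [0.0, 0.722, 0.692, 0.0]
contact_force: [0.4, 1.0, 0.4]
width: 0.702
grasp_force: 0.0
```

>>> {"api": "send_rows", "payload": {
  "increments": [
    {"rot": [0, 0, 0], "offset": [0.6, 0, -0.3], "grip": 0.75},
    {"rot": [0, 0, 0], "offset": [0.95, -0.1, 0], "grip": 0.75},
    {"rot": [0, 0, 0], "offset": [0.95, -0.1, 0], "grip": 0.75},
    {"rot": [0, 0, 0], "offset": [0.95, -0.1, 0], "grip": 0.75},
    {"rot": [0, 0, 0], "offset": [0.95, -0.1, 0], "grip": 0.75},
    {"rot": [0, 0, 0], "offset": [0.95, -0.1, 0], "grip": 0.75},
    {"rot": [0, 0, 0], "offset": [0.95, -0.1, 0], "grip": 0.75},
    {"rot": [0, 0, 0], "offset": [0.95, -0.1, 0], "grip": 0.75}
  ]
}}

```text
t: 27.28
position: [527.2, -57.3, 181.5]
orientation: [-0.001, 0.722, 0.692, -0.0]
contact_force: [-0.0, -0.5, 0.2]
width: 0.748
grasp_force: 0.0
```

>>> {"api": "send_rows", "payload": {
  "increments": [
    {"rot": [0, 0, 0], "offset": [0.95, 0, 0], "grip": 0.75},
    {"rot": [0, 0, 0], "offset": [0.95, 0, 0], "grip": 0.75},
    {"rot": [0, 0, 0], "offset": [0.95, 0, 0], "grip": 0.75},
    {"rot": [0, 0, 0], "offset": [0.95, 0, 0], "grip": 0.75},
    {"rot": [0, 0, 0], "offset": [0.95, 0, 0], "grip": 0.75},
    {"rot": [0, 0, 0], "offset": [0.95, 0, 0], "grip": 0.75},
    {"rot": [0, 0, 0], "offset": [0.95, 0, 0], "grip": 0.75},
    {"rot": [0, 0, 0], "offset": [0.95, 0, 0], "grip": 0.75}
  ]
}}

```text
t: 28.28
position: [536.6, 170.1, 181.5]
orientation: [-0.001, 0.722, 0.692, -0.0]
contact_force: [0.7, -1.1, 0.4]
width: 0.75
grasp_force: 0.0
```

>>> {"api": "send_rows", "payload": {
  "increments": [
    {"rot": [0, 0, 0], "offset": [0.95, 0, 0], "grip": 0.75},
    {"rot": [0, 0, 0], "offset": [0.95, 0, 0], "grip": 0.75},
    {"rot": [0, 0, 0], "offset": [0.95, 0, 0], "grip": 0.75},
    {"rot": [0, 0, 0], "offset": [0.95, 0, 0], "grip": 0.75},
    {"rot": [0, 0, 0], "offset": [0.95, 0, 0], "grip": 0.75},
    {"rot": [0, 0, 0], "offset": [0.8, 0, 0], "grip": 0.75},
    {"rot": [0, 0, 0], "offset": [0, 0, 0], "grip": 0.75},
    {"rot": [0, 0, 0], "offset": [0, 0, 0], "grip": 0.75}
  ]
}}

```text
t: 29.28
position: [544.6, 334.3, 181.8]
orientation: [0.0, 0.722, 0.692, -0.001]
contact_force: [-0.4, -0.1, -0.1]
width: 0.752
grasp_force: 0.0
```

```bash
python3 -c "
from h import *
st(); print(go([546,360.6,59])); im=track('BD'); cv2.imwrite('pics/c7.png',cv2.resize(im[90:330,40:420],None,fx=2,fy=2))"
```

```text
t 29.27 an [-23.5 526.7 181.8] w [544.6 334.3 181.8] yerr 0.05 tilt 0.06 F [-0.4 -0.1 -0.1] wid 0.75 g 0.0
[0.88 0.01 4.09]
B score 0.58 px [0 0] moved mm [0. 0.]
D score 0.51 px [ 27 -10] moved mm [-39.  90.][ WARN:0@0.743] global loadsave.cpp:1063 imwrite_ Unsupported depth image for selected encoder is fallbacked to CV_8U.
```

View pics/c7.png

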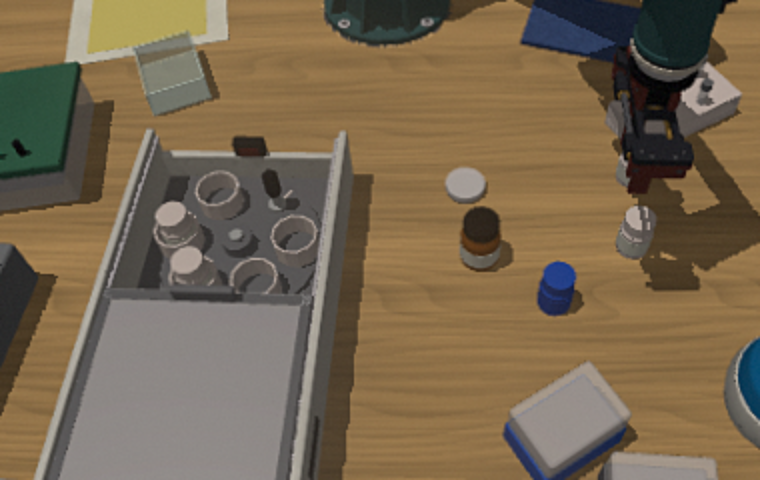

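Two jars stand in their cups (caps at (170,213) and (187,262)). Jar B is at (635,232), the arm hides D, and the amber jar and dish are untouched.

>>> {"api": "send_rows", "payload": {
  "increments": [
    {"rot": [0, 0, 0], "offset": [0.88, 0, 0], "grip": 0.75},
    {"rot": [0, 0, 0], "offset": [0, 0, 0.8], "grip": 0.75},
    {"rot": [0, 0, 0], "offset": [0, 0, 0.9], "grip": 0.75},
    {"rot": [0, 0, 0], "offset": [0, 0, 0.9], "grip": 0.75},
    {"rot": [0, 0, 0], "offset": [0, 0, 0.7], "grip": 0.75},
    {"rot": [0, 0, 0], "offset": [0, 0, 0.5], "grip": 0.75},
    {"rot": [0, 0, 0], "offset": [0, 0, 0.29], "grip": 0.75},
    {"rot": [0, 0, 0], "offset": [0, 0, 0], "grip": 0.75}
  ]
}}

```text
t: 30.32
position: [546.1, 361.1, 59.1]
orientation: [-0.0, 0.722, 0.692, -0.0]
contact_force: [-0.4, 0.1, -0.1]
width: 0.751
grasp_force: 0.0
```

>>> {"api": "send_rows", "payload": {
  "increments": [
    {"rot": [0, 0, 0], "offset": [0, 0, 0], "grip": 0.3},
    {"rot": [0, 0, 0], "offset": [0, 0, 0], "grip": 0.3},
    {"rot": [0, 0, 0], "offset": [0, 0, 0], "grip": 0.3},
    {"rot": [0, 0, 0], "offset": [0, 0, 0], "grip": 0.3},
    {"rot": [0, 0, 0], "offset": [0, 0, 0], "grip": 0.3}
  ]
}}

```text
t: 30.95
position: [546.8, 361.3, 60.0]
orientation: [0.0, 0.722, 0.692, 0.001]
contact_force: [0.8, 0.3, 5.4]
width: 0.488
grasp_force: 15.0
```

```bash
python3 -c "
from h import *
st(); print(go(wo([-73.8,-40.2,77])))"
```

```text
t 30.95 an [-22.5 553.8  60. ] w [546.8 361.3  60. ] yerr 0.03 tilt 0.07 F [0.8 0.3 5.4] wid 0.49 g 15.0
[-19.8   -1.72  -0.58]
```

>>> {"api": "send_rows", "payload": {
  "increments": [
    {"rot": [0, 0, 0], "offset": [0, 0, -0.5], "grip": 0.3},
    {"rot": [0, 0, 0], "offset": [0, 0, -0.95], "grip": 0.3},
    {"rot": [0, 0, 0], "offset": [0, 0, -0.95], "grip": 0.3},
    {"rot": [0, 0, 0], "offset": [0, 0, -0.95], "grip": 0.3},
    {"rot": [0, 0, 0], "offset": [-0.3, 0, -0.95], "grip": 0.3},
    {"rot": [0, 0, 0], "offset": [-0.6, 0, -0.2], "grip": 0.3},
    {"rot": [0, 0, 0], "offset": [-0.9, -0.1, 0], "grip": 0.3},
    {"rot": [0, 0, 0], "offset": [-0.95, -0.1, 0], "grip": 0.3}
  ]
}}

```text
t: 31.95
position: [535.6, 277.1, 193.5]
orientation: [-0.0, 0.722, 0.692, -0.001]
contact_force: [0.3, -0.3, -1.1]
width: 0.488
grasp_force: 15.0
```

>>> {"api": "send_rows", "payload": {
  "increments": [
    {"rot": [0, 0, 0], "offset": [-0.95, -0.1, 0], "grip": 0.3},
    {"rot": [0, 0, 0], "offset": [-0.95, -0.1, 0], "grip": 0.3},
    {"rot": [0, 0, 0], "offset": [-0.95, -0.1, 0], "grip": 0.3},
    {"rot": [0, 0, 0], "offset": [-0.95, -0.1, 0], "grip": 0.3},
    {"rot": [0, 0, 0], "offset": [-0.95, -0.1, 0], "grip": 0.3},
    {"rot": [0, 0, 0], "offset": [-0.95, -0.1, 0], "grip": 0.3},
    {"rot": [0, 0, 0], "offset": [-0.95, -0.1, 0], "grip": 0.3},
    {"rot": [0, 0, 0], "offset": [-0.95, -0.1, 0], "grip": 0.3}
  ]
}}

```text
t: 32.95
position: [501.4, 50.5, 193.4]
orientation: [-0.001, 0.722, 0.692, -0.001]
contact_force: [-0.4, 0.2, -1.2]
width: 0.484
grasp_force: 15.0
```

>>> {"api": "send_rows", "payload": {
  "increments": [
    {"rot": [0, 0, 0], "offset": [-0.95, -0.1, 0], "grip": 0.3},
    {"rot": [0, 0, 0], "offset": [-0.95, -0.1, 0], "grip": 0.3},
    {"rot": [0, 0, 0], "offset": [-0.95, -0.1, 0], "grip": 0.3},
    {"rot": [0, 0, 0], "offset": [-0.95, -0.1, 0], "grip": 0.3},
    {"rot": [0, 0, 0], "offset": [-0.95, -0.1, 0], "grip": 0.3},
    {"rot": [0, 0, 0], "offset": [-0.95, -0.1, 0], "grip": 0.3},
    {"rot": [0, 0, 0], "offset": [-0.95, -0.1, 0], "grip": 0.3},
    {"rot": [0, 0, 0], "offset": [-0.95, 0, 0], "grip": 0.3}
  ]
}}

```text
t: 33.95
position: [470.4, -175.6, 193.4]
orientation: [-0.001, 0.722, 0.692, -0.0]
contact_force: [1.3, 0.4, -0.7]
width: 0.487
grasp_force: 15.0
```

>>> {"api": "send_rows", "payload": {
  "increments": [
    {"rot": [0, 0, 0], "offset": [-0.9, 0, 0], "grip": 0.3},
    {"rot": [0, 0, 0], "offset": [-0.6, 0, 0], "grip": 0.3},
    {"rot": [0, 0, 0], "offset": [-0.3, 0, 0], "grip": 0.3},
    {"rot": [0, 0, 0], "offset": [0, 0, 0], "grip": 0.3},
    {"rot": [0, 0, 0], "offset": [0, 0, 0], "grip": 0.3}
  ]
}}

```text
t: 34.58
position: [469.9, -227.9, 194.2]
orientation: [-0.0, 0.722, 0.692, 0.0]
contact_force: [-0.4, -0.1, -1.6]
width: 0.485
grasp_force: 15.0
```

```bash
python3 -c "
from h import *
st(); print(go(wo([-73.8,-40.2,77]))); track('D')"
```

```text
t 34.58 an [-73.9 -38.1 194.2] w [ 469.9 -227.9  194.2] yerr 0.05 tilt 0.05 F [-0.4 -0.1 -1.6] wid 0.48 g 15.0
[-0.07  0.01  3.91]
D score 1.0 px [0 0] moved mm [0. 0.]
```

>>> {"api": "send_rows", "payload": {
  "increments": [
    {"rot": [0, 0, 0], "offset": [-0.07, 0, 0.8], "grip": 0.3},
    {"rot": [0, 0, 0], "offset": [0, 0, 0.9], "grip": 0.3},
    {"rot": [0, 0, 0], "offset": [0, 0, 0.8], "grip": 0.3},
    {"rot": [0, 0, 0], "offset": [0, 0, 0.5], "grip": 0.3},
    {"rot": [0, 0, 0], "offset": [0, 0, 0.4], "grip": 0.3},
    {"rot": [0, 0, 0], "offset": [0, 0, 0.3], "grip": 0.3},
    {"rot": [0, 0, 0], "offset": [0, 0, 0.2], "grip": 0.3},
    {"rot": [0, 0, 0], "offset": [0, 0, 0], "grip": 0.3}
  ]
}}

```text
t: 35.62
position: [470.0, -230.8, 77.2]
orientation: [-0.0, 0.722, 0.692, 0.0]
contact_force: [-0.1, 0.1, -1.5]
width: 0.483
grasp_force: 15.0
```

>>> {"api": "send_rows", "payload": {
  "increments": [
    {"rot": [0, 0, 0], "offset": [0, 0, 0.03], "grip": 0.3},
    {"rot": [0, 0, 0], "offset": [0, 0, 0], "grip": 0.65},
    {"rot": [0, 0, 0], "offset": [0, 0, 0], "grip": 0.65},
    {"rot": [0, 0, 0], "offset": [0, 0, 0], "grip": 0.65},
    {"rot": [0, 0, 0], "offset": [0, 0, -0.4], "grip": 0.65},
    {"rot": [0, 0, 0], "offset": [0, 0, -0.9], "grip": 0.65},
    {"rot": [0, 0, 0], "offset": [0, 0, -0.95], "grip": 0.65},
    {"rot": [0, 0, 0], "offset": [0, 0, -0.95], "grip": 0.65}
  ]
}}

```text
t: 36.62
position: [470.0, -230.9, 174.2]
orientation: [0.0, 0.722, 0.692, 0.0]
contact_force: [0.5, 0.6, -0.3]
width: 0.648
grasp_force: 0.0
```

>>> {"api": "send_rows", "payload": {
  "increments": [
    {"rot": [0, 0, 0], "offset": [0.6, 0, -0.3], "grip": 0.75},
    {"rot": [0, 0, 0], "offset": [0.95, -0.2, 0], "grip": 0.75},
    {"rot": [0, 0, 0], "offset": [0.95, -0.2, 0], "grip": 0.75},
    {"rot": [0, 0, 0], "offset": [0.95, -0.2, 0], "grip": 0.75},
    {"rot": [0, 0, 0], "offset": [0.95, -0.2, 0], "grip": 0.75},
    {"rot": [0, 0, 0], "offset": [0.95, -0.2, 0], "grip": 0.75},
    {"rot": [0, 0, 0], "offset": [0.95, -0.2, 0], "grip": 0.75},
    {"rot": [0, 0, 0], "offset": [0.95, -0.2, 0], "grip": 0.75}
  ]
}}

```text
t: 37.62
position: [435.9, -9.7, 181.0]
orientation: [-0.001, 0.722, 0.692, -0.0]
contact_force: [0.1, 0.1, 1.1]
width: 0.753
grasp_force: 0.0
```

>>> {"api": "send_rows", "payload": {
  "increments": [
    {"rot": [0, 0, 0], "offset": [0.95, -0.2, 0], "grip": 0.75},
    {"rot": [0, 0, 0], "offset": [0.95, -0.2, 0], "grip": 0.75},
    {"rot": [0, 0, 0], "offset": [0.95, -0.2, 0], "grip": 0.75},
    {"rot": [0, 0, 0], "offset": [0.95, -0.2, 0], "grip": 0.75},
    {"rot": [0, 0, 0], "offset": [0.95, -0.2, 0], "grip": 0.75},
    {"rot": [0, 0, 0], "offset": [0.95, -0.1, 0], "grip": 0.75},
    {"rot": [0, 0, 0], "offset": [0.95, 0, 0], "grip": 0.75},
    {"rot": [0, 0, 0], "offset": [0.95, 0, 0], "grip": 0.75}
  ]
}}

```text
t: 38.62
position: [412.4, 218.8, 181.0]
orientation: [-0.0, 0.722, 0.692, -0.001]
contact_force: [0.8, -0.4, -0.3]
width: 0.749
grasp_force: 0.0
```

>>> {"api": "send_rows", "payload": {
  "increments": [
    {"rot": [0, 0, 0], "offset": [0.95, 0, 0], "grip": 0.75},
    {"rot": [0, 0, 0], "offset": [0.95, 0, 0], "grip": 0.75},
    {"rot": [0, 0, 0], "offset": [0.95, 0, 0], "grip": 0.75},
    {"rot": [0, 0, 0], "offset": [0.95, 0, 0], "grip": 0.75},
    {"rot": [0, 0, 0], "offset": [0.95, 0, 0], "grip": 0.75},
    {"rot": [0, 0, 0], "offset": [0.7, 0, 0], "grip": 0.75},
    {"rot": [0, 0, 0], "offset": [0, 0, 0], "grip": 0.75},
    {"rot": [0, 0, 0], "offset": [0, 0, 0], "grip": 0.75}
  ]
}}

```text
t: 39.62
position: [420.3, 380.0, 181.2]
orientation: [0.0, 0.722, 0.692, -0.001]
contact_force: [-0.3, -0.4, 0.1]
width: 0.752
grasp_force: 0.0
```

```bash
python3 -c "
from h import *
st(); print(go([420.5,380.5,59])); track('D')"
```

```text
t 39.62 an [-149.6  567.1  181.2] w [420.3 380.  181.2] yerr 0.05 tilt 0.08 F [-0.3 -0.4  0.1] wid 0.75 g 0.0
[0.02 0.01 4.07]
D score 0.65 px [0 0] moved mm [0. 0.]
```

>>> {"api": "send_rows", "payload": {
  "increments": [
    {"rot": [0, 0, 0], "offset": [0, 0, 0.8], "grip": 0.75},
    {"rot": [0, 0, 0], "offset": [0, 0, 0.9], "grip": 0.75},
    {"rot": [0, 0, 0], "offset": [0, 0, 0.9], "grip": 0.75},
    {"rot": [0, 0, 0], "offset": [0, 0, 0.7], "grip": 0.75},
    {"rot": [0, 0, 0], "offset": [0, 0, 0.5], "grip": 0.75},
    {"rot": [0, 0, 0], "offset": [0, 0, 0.27], "grip": 0.75},
    {"rot": [0, 0, 0], "offset": [0, 0, 0], "grip": 0.75}
  ]
}}

```text
t: 40.55
position: [420.9, 380.5, 59.3]
orientation: [-0.0, 0.722, 0.692, -0.0]
contact_force: [-0.6, -0.4, -0.1]
width: 0.751
grasp_force: 0.0
```

>>> {"api": "send_rows", "payload": {
  "increments": [
    {"rot": [0, 0, 0], "offset": [0, 0, 0], "grip": 0.3},
    {"rot": [0, 0, 0], "offset": [0, 0, 0], "grip": 0.3},
    {"rot": [0, 0, 0], "offset": [0, 0, 0], "grip": 0.3},
    {"rot": [0, 0, 0], "offset": [0, 0, 0], "grip": 0.3},
    {"rot": [0, 0, 0], "offset": [0, 0, 0], "grip": 0.3}
  ]
}}

```text
t: 41.18
position: [421.3, 381.1, 59.9]
orientation: [0.0, 0.722, 0.692, 0.001]
contact_force: [0.8, 0.4, 6.1]
width: 0.485
grasp_force: 15.0
```

```bash
python3 -c "
from h import *
st(); print(go(wo([2,84,77])))"
```

```text
t 41.17 an [-148.6  568.2   59.9] w [421.3 381.1  59.9] yerr 0.03 tilt 0.06 F [0.8 0.4 6.1] wid 0.49 g 15.0
[-16.14   5.01  -0.58]
```

>>> {"api": "send_rows", "payload": {
  "increments": [
    {"rot": [0, 0, 0], "offset": [0, 0, -0.5], "grip": 0.3},
    {"rot": [0, 0, 0], "offset": [0, 0, -0.95], "grip": 0.3},
    {"rot": [0, 0, 0], "offset": [0, 0, -0.95], "grip": 0.3},
    {"rot": [0, 0, 0], "offset": [0, 0, -0.95], "grip": 0.3},
    {"rot": [0, 0, 0], "offset": [-0.3, 0.1, -0.95], "grip": 0.3},
    {"rot": [0, 0, 0], "offset": [-0.6, 0.2, -0.2], "grip": 0.3},
    {"rot": [0, 0, 0], "offset": [-0.9, 0.3, 0], "grip": 0.3},
    {"rot": [0, 0, 0], "offset": [-0.95, 0.4, 0], "grip": 0.3}
  ]
}}

```text
t: 42.18
position: [446.8, 295.2, 193.7]
orientation: [-0.0, 0.722, 0.692, -0.001]
contact_force: [0.9, -0.0, -1.2]
width: 0.484
grasp_force: 15.0
```

>>> {"api": "send_rows", "payload": {
  "increments": [
    {"rot": [0, 0, 0], "offset": [-0.95, 0.4, 0], "grip": 0.3},
    {"rot": [0, 0, 0], "offset": [-0.95, 0.4, 0], "grip": 0.3},
    {"rot": [0, 0, 0], "offset": [-0.95, 0.4, 0], "grip": 0.3},
    {"rot": [0, 0, 0], "offset": [-0.95, 0.4, 0], "grip": 0.3},
    {"rot": [0, 0, 0], "offset": [-0.95, 0.4, 0], "grip": 0.3},
    {"rot": [0, 0, 0], "offset": [-0.95, 0.4, 0], "grip": 0.3},
    {"rot": [0, 0, 0], "offset": [-0.95, 0.4, 0], "grip": 0.3},
    {"rot": [0, 0, 0], "offset": [-0.95, 0.4, 0], "grip": 0.3}
  ]
}}

```text
t: 43.18
position: [532.7, 63.3, 193.4]
orientation: [-0.001, 0.722, 0.692, -0.001]
contact_force: [0.6, -0.4, -1.3]
width: 0.482
grasp_force: 15.0
```

>>> {"api": "send_rows", "payload": {
  "increments": [
    {"rot": [0, 0, 0], "offset": [-0.95, 0.4, 0], "grip": 0.3},
    {"rot": [0, 0, 0], "offset": [-0.95, 0.2, 0], "grip": 0.3},
    {"rot": [0, 0, 0], "offset": [-0.95, 0.1, 0], "grip": 0.3},
    {"rot": [0, 0, 0], "offset": [-0.95, 0.1, 0], "grip": 0.3},
    {"rot": [0, 0, 0], "offset": [-0.9, 0, 0], "grip": 0.3},
    {"rot": [0, 0, 0], "offset": [-0.6, 0, 0], "grip": 0.3},
    {"rot": [0, 0, 0], "offset": [-0.3, 0, 0], "grip": 0.3},
    {"rot": [0, 0, 0], "offset": [0, 0, 0], "grip": 0.3}
  ]
}}

```text
t: 44.18
position: [550.2, -103.8, 194.2]
orientation: [-0.0, 0.722, 0.692, 0.0]
contact_force: [-0.6, 0.3, -1.2]
width: 0.484
grasp_force: 15.0
```

>>> {"api": "send_rows", "payload": {
  "increments": [
    {"rot": [0, 0, 0], "offset": [0, 0, 0], "grip": 0.3}
  ]
}}

```text
t: 44.3
position: [550.4, -103.0, 194.3]
orientation: [-0.0, 0.722, 0.692, 0.0]
contact_force: [-0.8, 0.4, -1.0]
width: 0.484
grasp_force: 15.0
```

```bash
python3 -c "
from h import *
st(); print(go(wo([2,84,77])))"
```

```text
t 44.3 an [  1.1  90.2 194.3] w [ 550.4 -103.   194.3] yerr 0.06 tilt 0.03 F [-0.8  0.4 -1. ] wid 0.48 g 15.0
[-0.21  0.03  3.91]
```

Place it, let go and lift, then look.

>>> {"api": "send_rows", "payload": {
  "increments": [
    {"rot": [0, 0, 0], "offset": [-0.21, 0.03, 0.8], "grip": 0.3},
    {"rot": [0, 0, 0], "offset": [0, 0, 0.9], "grip": 0.3},
    {"rot": [0, 0, 0], "offset": [0, 0, 0.8], "grip": 0.3},
    {"rot": [0, 0, 0], "offset": [0, 0, 0.5], "grip": 0.3},
    {"rot": [0, 0, 0], "offset": [0, 0, 0.4], "grip": 0.3},
    {"rot": [0, 0, 0], "offset": [0, 0, 0.3], "grip": 0.3},
    {"rot": [0, 0, 0], "offset": [0, 0, 0.2], "grip": 0.3},
    {"rot": [0, 0, 0], "offset": [0, 0, 0], "grip": 0.3}
  ]
}}

```text
t: 45.3
position: [551.1, -110.0, 77.2]
orientation: [-0.0, 0.722, 0.692, -0.0]
contact_force: [0.3, 0.1, -2.3]
width: 0.482
grasp_force: 15.0
```

>>> {"api": "send_rows", "payload": {
  "increments": [
    {"rot": [0, 0, 0], "offset": [0, 0, 0.03], "grip": 0.3},
    {"rot": [0, 0, 0], "offset": [0, 0, 0], "grip": 0.65},
    {"rot": [0, 0, 0], "offset": [0, 0, 0], "grip": 0.65},
    {"rot": [0, 0, 0], "offset": [0, 0, 0], "grip": 0.65},
    {"rot": [0, 0, 0], "offset": [0, 0, -0.4], "grip": 0.65},
    {"rot": [0, 0, 0], "offset": [0, 0, -0.9], "grip": 0.65},
    {"rot": [0, 0, 0], "offset": [0, 0, -0.95], "grip": 0.65},
    {"rot": [0, 0, 0], "offset": [0, 0, -0.95], "grip": 0.65}
  ]
}}

```text
t: 46.3
position: [551.2, -110.0, 174.2]
orientation: [0.0, 0.722, 0.692, 0.0]
contact_force: [0.3, -0.4, -0.7]
width: 0.65
grasp_force: 0.0
```

>>> {"api": "send_rows", "payload": {
  "increments": [
    {"rot": [0, 0, 0], "offset": [-0.5, -0.95, 0], "grip": 0.65},
    {"rot": [0, 0, 0], "offset": [-0.5, -0.95, 0], "grip": 0.65},
    {"rot": [0, 0, 0], "offset": [-0.34, -0.56, 0], "grip": 0.65},
    {"rot": [0, 0, 0], "offset": [0, 0, 0], "grip": 0.65},
    {"rot": [0, 0, 0], "offset": [0, 0, 0], "grip": 0.65}
  ]
}}

```text
t: 46.92
position: [476.8, -147.1, 172.8]
orientation: [0.0, 0.722, 0.692, 0.0]
contact_force: [0.4, 0.3, 0.0]
width: 0.649
grasp_force: 0.0
```

```bash
python3 -c "
from h import *
st(); a=np.pi-.548; print(go(wo([84*np.cos(a),84*np.sin(a),74]))); im=grab_frame('scene'); crop('scene',40,90,330,200,2.4,'pics/c8.png',im)"
```

```text
t 46.92 an [-70.6  42.9 172.8] w [ 476.8 -147.1  172.8] yerr 0.01 tilt 0.08 F [0.4 0.3 0. ] wid 0.65 g 0.0
[ 0.03 -0.04  3.29]
```

View pics/c8.png

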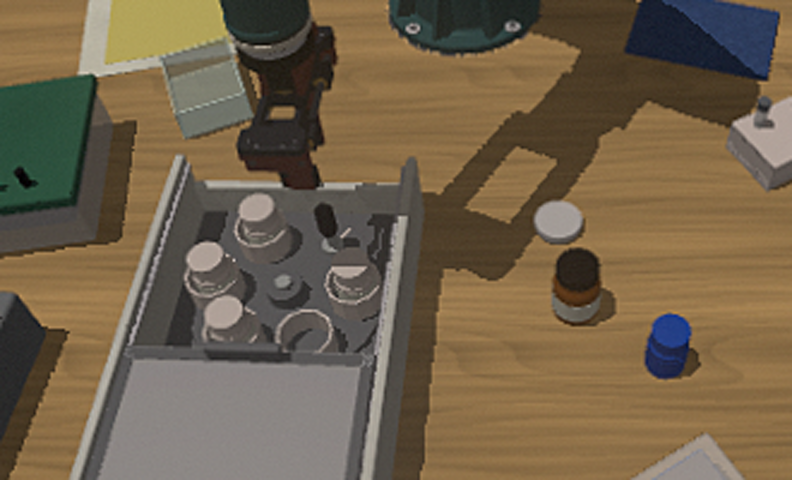

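All four jars stand in cups (caps at (257,210), (207,257), (224,310) and (350,270)). The knob is at (325,218), and the amber jar, blue jar and dish are untouched. Now the knob.

>>> {"api": "send_rows", "payload": {
  "increments": [
    {"rot": [0, 0, 0], "offset": [0.03, -0.04, 0.8], "grip": 0.65},
    {"rot": [0, 0, 0], "offset": [0, 0, 0.9], "grip": 0.65},
    {"rot": [0, 0, 0], "offset": [0, 0, 0.8], "grip": 0.65},
    {"rot": [0, 0, 0], "offset": [0, 0, 0.5], "grip": 0.65},
    {"rot": [0, 0, 0], "offset": [0, 0, 0.29], "grip": 0.65},
    {"rot": [0, 0, 0], "offset": [0, 0, 0], "grip": 0.65}
  ]
}}

```text
t: 47.72
position: [474.6, -145.9, 73.5]
orientation: [-0.0, 0.722, 0.692, -0.0]
contact_force: [-0.9, -0.3, 0.0]
width: 0.646
grasp_force: 0.0
```

>>> {"api": "send_rows", "payload": {
  "increments": [
    {"rot": [0, 0, 0], "offset": [0, 0, 0], "grip": 0},
    {"rot": [0, 0, 0], "offset": [0, 0, 0], "grip": 0},
    {"rot": [0, 0, 0], "offset": [0, 0, 0], "grip": 0},
    {"rot": [0, 0, 0], "offset": [0, 0, 0], "grip": 0},
    {"rot": [0, 0, 0], "offset": [0, 0, 0], "grip": 0},
    {"rot": [0, 0, 0], "offset": [0, 0, 0], "grip": 0}
  ],
  "force": 10
}}

```text
t: 48.48
position: [476.1, -146.9, 74.3]
orientation: [0.001, 0.722, 0.692, 0.001]
contact_force: [5.0, -2.6, 0.1]
width: 0.246
grasp_force: 10.0
```

```bash
python3 -c "
from h import *
st(); p=an(readout.state()['position']); a0=np.degrees(np.arctan2(p[1],p[0])); print(a0, np.hypot(p[0],p[1]))
A_=np.radians(np.append(np.arange(a0,538,15),540)); x=84*np.cos(A_);y=84*np.sin(A_)
print(np.c_[np.diff(y),np.diff(x)].__truediv__(30).round(2).tolist())"
```

```text
t 48.48 an [-71.2  43.1  74.3] w [ 476.1 -146.9   74.3] yerr 0.03 tilt 0.18 F [ 5.  -2.6  0.1] wid 0.25 g 10.0
148.81258944413156 83.27326880479922
[[-0.67, -0.29], [-0.72, -0.11], [-0.73, 0.08], [-0.68, 0.27], [-0.59, 0.43], [-0.46, 0.57], [-0.29, 0.67], [-0.11, 0.72], [0.08, 0.73], [0.27, 0.68], [0.43, 0.59], [0.57, 0.46], [0.67, 0.29], [0.72, 0.11], [0.73, -0.08], [0.68, -0.27], [0.59, -0.43], [0.46, -0.57], [0.29, -0.67], [0.11, -0.72], [-0.08, -0.73], [-0.27, -0.68], [-0.43, -0.59], [-0.57, -0.46], [-0.67, -0.29], [-0.78, -0.11]]
```

>>> {"api": "send_rows", "payload": {
  "increments": [
    {"rot": [0, 0, 0], "offset": [-0.33, -0.17, 0], "grip": 0},
    {"rot": [0, 0, 0], "offset": [-0.34, -0.12, 0], "grip": 0},
    {"rot": [0, 0, 0], "offset": [-0.72, -0.11, 0], "grip": 0},
    {"rot": [0, 0, 0], "offset": [-0.73, 0.08, 0], "grip": 0},
    {"rot": [0, 0, 0], "offset": [-0.68, 0.27, 0], "grip": 0},
    {"rot": [0, 0, 0], "offset": [-0.59, 0.43, 0], "grip": 0},
    {"rot": [0, 0, 0], "offset": [0, 0, 0], "grip": 0}
  ]
}}

```text
t: 49.35
position: [484.2, -248.9, 74.2]
orientation: [0.001, 0.723, 0.691, 0.002]
contact_force: [6.8, 3.1, 6.1]
width: 0.246
grasp_force: 10.0
```

```bash
cat > turn.py <<'E'
from h import *
import sys
st(); p=an(readout.state()['position']); a0=np.degrees(np.arctan2(p[1],p[0]))%360; print(a0, np.hypot(p[0],p[1]))
a=a0+360*int(sys.argv[1]); A_=np.radians(np.append(np.arange(a+15,533,15),540)); x=np.r_[p[0],84*np.cos(A_)];y=np.r_[p[1],84*np.sin(A_)]
print((np.c_[np.diff(y),np.diff(x)]/30).round(2).tolist())
E
python3 turn.py 0
```

```text
t 49.35 an [-58.7 -58.5  74.2] w [ 484.2 -248.9   74.2] yerr -0.08 tilt 0.22 F [6.8 3.1 6.1] wid 0.25 g 10.0
224.86576486379275 82.87029166133915
[[-0.47, 0.55], [-0.28, 0.67], [-0.1, 0.72], [0.09, 0.72], [0.28, 0.68], [0.44, 0.58], [0.58, 0.45], [0.67, 0.28], [0.72, 0.1], [0.72, -0.09], [0.68, -0.28], [0.58, -0.44], [0.45, -0.58], [0.28, -0.67], [0.1, -0.72], [-0.09, -0.72], [-0.28, -0.68], [-0.44, -0.58], [-0.58, -0.45], [-0.67, -0.28], [-0.73, -0.1]]
```

>>> {"api": "send_rows", "payload": {
  "increments": [
    {"rot": [0, 0, 0], "offset": [-0.47, 0.55, 0], "grip": 0},
    {"rot": [0, 0, 0], "offset": [-0.28, 0.67, 0], "grip": 0},
    {"rot": [0, 0, 0], "offset": [-0.1, 0.72, 0], "grip": 0},
    {"rot": [0, 0, 0], "offset": [0.09, 0.72, 0], "grip": 0},
    {"rot": [0, 0, 0], "offset": [0.28, 0.68, 0], "grip": 0},
    {"rot": [0, 0, 0], "offset": [0.44, 0.58, 0], "grip": 0},
    {"rot": [0, 0, 0], "offset": [0.58, 0.45, 0], "grip": 0},
    {"rot": [0, 0, 0], "offset": [0, 0, 0], "grip": 0}
  ]
}}

```text
t: 50.35
position: [618.1, -238.6, 74.1]
orientation: [0.004, 0.722, 0.692, 0.002]
contact_force: [12.0, -6.1, -6.2]
width: 0.243
grasp_force: 10.0
```

```bash
python3 turn.py 0
```

```text
t 50.35 an [ 74.6 -42.4  74.1] w [ 618.1 -238.6   74.1] yerr 0.09 tilt 0.49 F [12.  -6.1 -6.2] wid 0.24 g 10.0
330.3658858752312 85.83710266399896
[[0.71, 0.22], [0.73, 0.09], [0.72, -0.1], [0.67, -0.28], [0.58, -0.45], [0.44, -0.58], [0.28, -0.68], [0.09, -0.73], [-0.1, -0.72], [-0.28, -0.67], [-0.45, -0.58], [-0.58, -0.44], [-0.68, -0.28], [-0.71, -0.09]]
```

```bash
sed -i 's/545.4,-193./547.0,-193.5/' h.py; python3 turn.py 0
```

```text
t 50.35 an [ 73.  -42.   74.1] w [ 618.1 -238.6   74.1] yerr 0.09 tilt 0.49 F [12.  -6.1 -6.2] wid 0.24 g 10.0
330.0756434316765 84.21707271338224
[[0.68, 0.27], [0.72, 0.09], [0.72, -0.1], [0.67, -0.28], [0.58, -0.45], [0.44, -0.58], [0.28, -0.68], [0.09, -0.72], [-0.1, -0.72], [-0.28, -0.67], [-0.45, -0.58], [-0.58, -0.44], [-0.68, -0.28], [-0.72, -0.09]]
```

>>> {"api": "send_rows", "payload": {
  "increments": [
    {"rot": [0, 0, 0], "offset": [0.68, 0.32, 0], "grip": 0},
    {"rot": [0, 0, 0], "offset": [0.72, 0.09, 0], "grip": 0},
    {"rot": [0, 0, 0], "offset": [0.72, -0.1, 0], "grip": 0},
    {"rot": [0, 0, 0], "offset": [0.67, -0.28, 0], "grip": 0},
    {"rot": [0, 0, 0], "offset": [0.58, -0.45, 0], "grip": 0},
    {"rot": [0, 0, 0], "offset": [0, 0, 0], "grip": 0}
  ]
}}

```text
t: 51.1
position: [604.9, -132.1, 74.0]
orientation: [-0.001, 0.722, 0.692, 0.002]
contact_force: [6.4, 8.2, -0.4]
width: 0.248
grasp_force: 10.0
```

```bash
python3 turn.py 1
```

```text
t 51.1 an [55.2 63.9 74. ] w [ 604.9 -132.1   74. ] yerr 0.04 tilt 0.26 F [ 6.4  8.2 -0.4] wid 0.25 g 10.0
49.16523698546432 84.39992426630107
[[0.39, -0.62], [0.23, -0.69], [0.04, -0.73], [-0.15, -0.72], [-0.33, -0.65], [-0.49, -0.55], [-0.61, -0.4], [-0.69, -0.23], [-0.53, -0.05]]
```

>>> {"api": "send_rows", "payload": {
  "increments": [
    {"rot": [0, 0, 0], "offset": [0.44, -0.58, 0], "grip": 0},
    {"rot": [0, 0, 0], "offset": [0.23, -0.69, 0], "grip": 0},
    {"rot": [0, 0, 0], "offset": [0.04, -0.73, 0], "grip": 0},
    {"rot": [0, 0, 0], "offset": [-0.15, -0.72, 0], "grip": 0},
    {"rot": [0, 0, 0], "offset": [-0.33, -0.65, 0], "grip": 0},
    {"rot": [0, 0, 0], "offset": [-0.49, -0.55, 0], "grip": 0},
    {"rot": [0, 0, 0], "offset": [0, 0, 0], "grip": 0}
  ]
}}

```text
t: 51.98
position: [484.2, -138.7, 74.0]
orientation: [-0.002, 0.722, 0.692, -0.001]
contact_force: [-1.9, 1.2, 8.5]
width: 0.239
grasp_force: 10.0
```

```bash
python3 turn.py 1
```

```text
t 51.98 an [-65.1  52.1  74. ] w [ 484.2 -138.7   74. ] yerr -0.02 tilt 0.23 F [-1.9  1.2  8.5] wid 0.24 g 10.0
141.32785931939526 83.37751527403663
[[-0.61, -0.39], [-0.7, -0.2], [-0.42, -0.03]]
```

>>> {"api": "send_rows", "payload": {
  "increments": [
    {"rot": [0, 0, 0], "offset": [-0.61, -0.39, 0], "grip": 0},
    {"rot": [0, 0, 0], "offset": [-0.7, -0.2, 0], "grip": 0},
    {"rot": [0, 0, 0], "offset": [-0.3, -0.03, 0], "grip": 0},
    {"rot": [0, 0, 0], "offset": [-0.12, 0, 0], "grip": 0},
    {"rot": [0, 0, 0], "offset": [0, 0, 0], "grip": 0},
    {"rot": [0, 0, 0], "offset": [0, 0, 0], "grip": 0}
  ]
}}

```text
t: 52.72
position: [464.1, -189.3, 74.0]
orientation: [-0.002, 0.722, 0.692, -0.001]
contact_force: [-4.0, -0.4, 9.2]
width: 0.244
grasp_force: 10.0
```

```bash
python3 turn.py 1
```

```text
t 52.73 an [-83.    0.7  74. ] w [ 464.1 -189.3   74. ] yerr 0.05 tilt 0.24 F [-4.  -0.4  9.2] wid 0.24 g 10.0
179.5292678712235 83.01790722852307
[[-0.02, -0.03]]
```

>>> {"api": "send_rows", "payload": {
  "increments": [
    {"rot": [0, 0, 0], "offset": [0, 0, 0], "grip": 0.5},
    {"rot": [0, 0, 0], "offset": [0, 0, 0], "grip": 0.5},
    {"rot": [0, 0, 0], "offset": [0, 0, 0], "grip": 0.5},
    {"rot": [0, 0, 0], "offset": [0, 0, -0.4], "grip": 0.5},
    {"rot": [0, 0, 0], "offset": [0, 0, -0.9], "grip": 0.5},
    {"rot": [0, 0, 0], "offset": [0, 0, -0.95], "grip": 0.5},
    {"rot": [0, 0, 0], "offset": [0, 0, -0.95], "grip": 0.5},
    {"rot": [0, 0, 0], "offset": [0, 0, -0.6], "grip": 0.5}
  ]
}}

```text
t: 53.72
position: [466.9, -190.1, 190.0]
orientation: [0.001, 0.722, 0.692, 0.0]
contact_force: [-0.6, -0.4, -0.5]
width: 0.502
grasp_force: 0.0
```

>>> {"api": "send_rows", "payload": {
  "increments": [
    {"rot": [0, 0, 0], "offset": [0, 0.9, 0], "grip": 0.8},
    {"rot": [0, 0, 0], "offset": [0, 0.95, 0], "grip": 0.8},
    {"rot": [0, 0, 0], "offset": [0, 0.95, 0], "grip": 0.8},
    {"rot": [0, 0, 0], "offset": [0, 0.95, 0], "grip": 0.8},
    {"rot": [0, 0, 0], "offset": [0, 0.95, 0], "grip": 0.8},
    {"rot": [0, 0, 0], "offset": [0, 0.95, 0], "grip": 0.8},
    {"rot": [0, 0, 0], "offset": [0, 0.95, 0], "grip": 0.8},
    {"rot": [0, 0, 0], "offset": [0, 0.66, 0], "grip": 0.8}
  ]
}}

```text
t: 54.72
position: [685.1, -199.0, 188.4]
orientation: [0.0, 0.722, 0.692, 0.0]
contact_force: [0.1, 1.0, 0.2]
width: 0.801
grasp_force: 0.0
```

>>> {"api": "send_rows", "payload": {
  "increments": [
    {"rot": [0, 0, 0], "offset": [0, 0, 0], "grip": 0.8},
    {"rot": [0, 0, 0], "offset": [0, 0, 0], "grip": 0.8}
  ]
}}

```text
t: 54.98
position: [683.0, -198.9, 187.9]
orientation: [-0.0, 0.722, 0.692, -0.0]
contact_force: [-0.5, -0.4, 0.2]
width: 0.798
grasp_force: 0.0
```

```bash
python3 -c "
from h import *
st(); print(go([682,-199,113])); im=grab_frame('scene'); crop('scene',60,120,200,150,4,'pics/c9.png',im); print(proj('scene',[wo([-84,0,92]),wo([-131,0,84])])) "
```

```text
t 54.98 an [136.1   0.4 187.9] w [ 683.  -198.9  187.9] yerr 0.03 tilt 0.06 F [-0.5 -0.4  0.2] wid 0.8 g 0.0
[-0.   -0.03  2.5 ]
[[159.28779569 172.1584374 ]
 [162.89814303 161.40231329]]
```

View pics/c9.png

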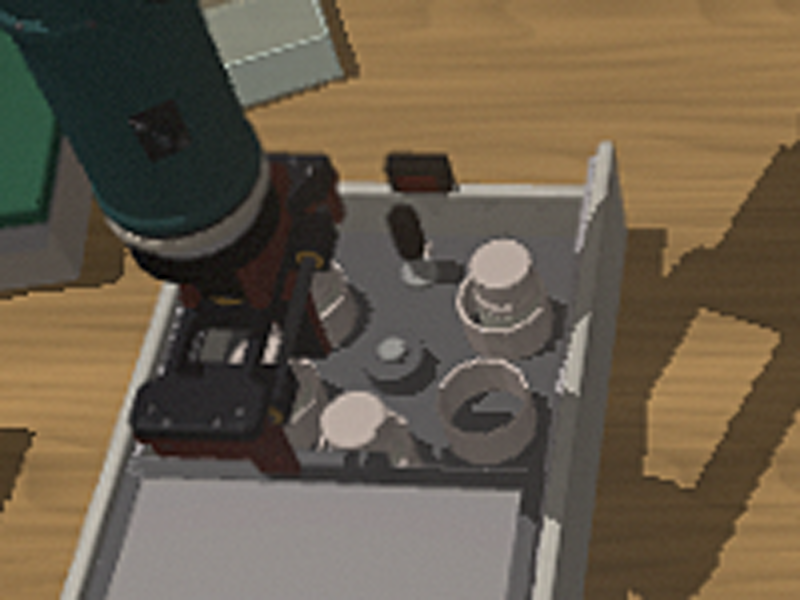

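The knob is opposite the reader (top at (403,213), reader at (420,172)). The jar at (355,418) may be tilted, so I check the numbers.

```bash
python3 -c "
from h import *
for a in (120,240,300,0):
    c=np.radians(a); x,y=84*np.cos(c),84*np.sin(c)
    print(a,((proj('scene',[wo([x,y,86]),wo([x,y,52]),wo([x,y,16])])-[60,120])*4).round(0).tolist())
im=grab_frame('scene'); crop('scene',130,205,60,45,12,'pics/c10.png',im)"
```

```text
120 [[491.0, 263.0], [499.0, 293.0], [507.0, 322.0]]
240 [[286.0, 259.0], [298.0, 288.0], [311.0, 318.0]]
300 [[257.0, 360.0], [271.0, 388.0], [286.0, 416.0]]
0 [[351.0, 417.0], [363.0, 444.0], [376.0, 471.0]]
```

View pics/c10.png

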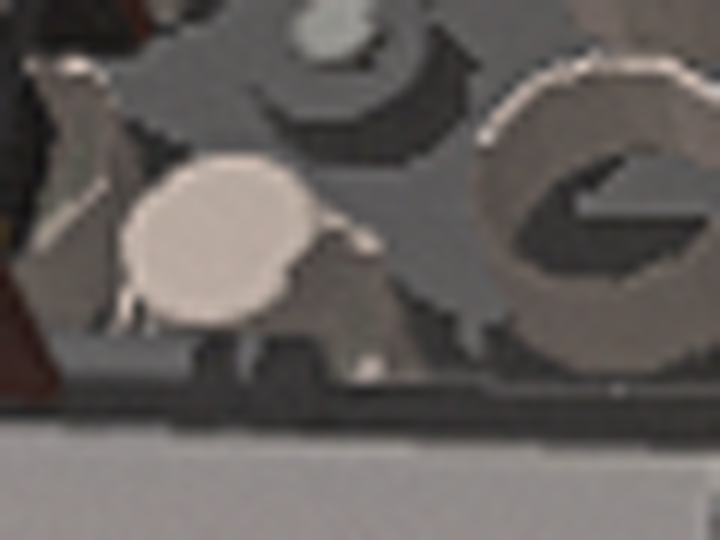

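The cap is where an upright jar's cap should be. Now I shut the cover.

>>> {"api": "send_rows", "payload": {
  "increments": [
    {"rot": [0, 0, 0], "offset": [0, -0.03, 0.8], "grip": 0.8},
    {"rot": [0, 0, 0], "offset": [0, 0, 0.8], "grip": 0.8},
    {"rot": [0, 0, 0], "offset": [0, 0, 0.6], "grip": 0.8},
    {"rot": [0, 0, 0], "offset": [0, 0, 0.28], "grip": 0.8},
    {"rot": [0, 0, 0], "offset": [0, 0, 0], "grip": 0.8}
  ]
}}

```text
t: 55.7
position: [682.7, -199.0, 113.0]
orientation: [-0.0, 0.722, 0.692, -0.0]
contact_force: [0.0, 0.1, 0.2]
width: 0.803
grasp_force: 0.0
```

>>> {"api": "send_rows", "payload": {
  "increments": [
    {"rot": [0, 0, 0], "offset": [0, 0, 0], "grip": 0},
    {"rot": [0, 0, 0], "offset": [0, 0, 0], "grip": 0},
    {"rot": [0, 0, 0], "offset": [0, 0, 0], "grip": 0},
    {"rot": [0, 0, 0], "offset": [0, 0, 0], "grip": 0},
    {"rot": [0, 0, 0], "offset": [0, 0, 0], "grip": 0},
    {"rot": [0, 0, 0], "offset": [0, 0, 0], "grip": 0},
    {"rot": [0, 0, 0], "offset": [0, 0, 0], "grip": 0}
  ],
  "force": 15
}}

```text
t: 56.58
position: [682.7, -199.0, 113.3]
orientation: [-0.0, 0.722, 0.692, -0.0]
contact_force: [-1.8, -0.7, 1.5]
width: 0.136
grasp_force: 15.0
```

```bash
python3 -c "
from h import *
st()"
```

```text
t 56.58 an [135.9   0.3 113.3] w [ 682.7 -199.   113.3] yerr 0.03 tilt 0.04 F [-1.8 -0.7  1.5] wid 0.14 g 15.0
```

>>> {"api": "send_rows", "payload": {
  "increments": [
    {"rot": [0, 0, 0], "offset": [0, -0.4, 0], "grip": 0},
    {"rot": [0, 0, 0], "offset": [0, -0.7, 0], "grip": 0},
    {"rot": [0, 0, 0], "offset": [0, -0.9, 0], "grip": 0},
    {"rot": [0, 0, 0], "offset": [0, -0.9, 0], "grip": 0},
    {"rot": [0, 0, 0], "offset": [0, -0.9, 0], "grip": 0},
    {"rot": [0, 0, 0], "offset": [0, -0.9, 0], "grip": 0},
    {"rot": [0, 0, 0], "offset": [0, -0.9, 0], "grip": 0},
    {"rot": [0, 0, 0], "offset": [0, -0.9, 0], "grip": 0}
  ]
}}

```text
t: 57.58
position: [487.1, -190.7, 113.3]
orientation: [0.0, 0.722, 0.692, 0.0]
contact_force: [1.2, -1.7, -3.4]
width: 0.135
grasp_force: 15.0
```

>>> {"api": "send_rows", "payload": {
  "increments": [
    {"rot": [0, 0, 0], "offset": [0, -0.8, 0], "grip": 0},
    {"rot": [0, 0, 0], "offset": [0, -0.6, 0], "grip": 0},
    {"rot": [0, 0, 0], "offset": [0, -0.4, 0], "grip": 0},
    {"rot": [0, 0, 0], "offset": [0, -0.2, 0], "grip": 0},
    {"rot": [0, 0, 0], "offset": [0, 0, 0], "grip": 0},
    {"rot": [0, 0, 0], "offset": [0, 0, 0], "grip": 0}
  ]
}}

```text
t: 58.32
position: [428.2, -188.2, 113.2]
orientation: [-0.0, 0.722, 0.692, -0.0]
contact_force: [-1.2, -1.9, -3.9]
width: 0.137
grasp_force: 15.0
```

```bash
python3 -c "
from h import *
st()"
```

```text
t 58.33 an [-118.9    0.2  113.2] w [ 428.2 -188.2  113.2] yerr 0.04 tilt 0.05 F [-1.2 -1.9 -3.9] wid 0.14 g 15.0
```

Push on gently to the stop.

>>> {"api": "send_rows", "payload": {
  "increments": [
    {"rot": [0, 0, 0], "offset": [0, -0.15, 0], "grip": 0},
    {"rot": [0, 0, 0], "offset": [0, -0.1, 0], "grip": 0},
    {"rot": [0, 0, 0], "offset": [0, -0.1, 0], "grip": 0},
    {"rot": [0, 0, 0], "offset": [0, 0, 0], "grip": 0},
    {"rot": [0, 0, 0], "offset": [0, 0, 0], "grip": 0}
  ]
}}

```text
t: 58.95
position: [422.9, -188.2, 113.5]
orientation: [0.003, 0.723, 0.691, 0.003]
contact_force: [17.2, 3.2, -19.3]
width: 0.136
grasp_force: 15.0
```

```bash
python3 -c "
from h import *
st()"
```

```text
t 58.95 an [-1.242e+02 -1.000e-01  1.135e+02] w [ 422.9 -188.2  113.5] yerr -0.08 tilt 0.53 F [ 17.2   3.2 -19.3] wid 0.14 g 15.0
```

At the stop (17 N back, full travel about 260 mm). I release, lift, retreat to the right and check.

>>> {"api": "send_rows", "payload": {
  "increments": [
    {"rot": [0, 0, 0], "offset": [0, 0.15, 0], "grip": 0},
    {"rot": [0, 0, 0], "offset": [0, 0, 0], "grip": 0.7},
    {"rot": [0, 0, 0], "offset": [0, 0, 0], "grip": 0.7},
    {"rot": [0, 0, 0], "offset": [0, 0, 0], "grip": 0.7},
    {"rot": [0, 0, 0], "offset": [0, 0, -0.4], "grip": 0.7},
    {"rot": [0, 0, 0], "offset": [0, 0, -0.9], "grip": 0.7},
    {"rot": [0, 0, 0], "offset": [0, 0, -0.95], "grip": 0.7},
    {"rot": [0, 0, 0], "offset": [0, 0, -0.95], "grip": 0.7}
  ]
}}

```text
t: 59.95
position: [422.2, -187.9, 211.1]
orientation: [0.0, 0.722, 0.692, 0.0]
contact_force: [-0.3, 0.2, -0.6]
width: 0.698
grasp_force: 0.0
```

>>> {"api": "send_rows", "payload": {
  "increments": [
    {"rot": [0, 0, 0], "offset": [-0.95, -0.5, -0.3], "grip": 0.7},
    {"rot": [0, 0, 0], "offset": [-0.95, -0.5, 0], "grip": 0.7},
    {"rot": [0, 0, 0], "offset": [-0.95, -0.5, 0], "grip": 0.7},
    {"rot": [0, 0, 0], "offset": [-0.95, -0.5, 0], "grip": 0.7},
    {"rot": [0, 0, 0], "offset": [-0.95, -0.5, 0], "grip": 0.7},
    {"rot": [0, 0, 0], "offset": [-0.95, -0.5, 0], "grip": 0.7},
    {"rot": [0, 0, 0], "offset": [-0.95, -0.5, 0], "grip": 0.7},
    {"rot": [0, 0, 0], "offset": [0, 0, 0], "grip": 0.7}
  ]
}}

```text
t: 60.95
position: [308.2, -384.6, 219.2]
orientation: [0.001, 0.723, 0.691, -0.0]
contact_force: [-0.1, 0.3, 0.1]
width: 0.702
grasp_force: 0.0
```

```bash
python3 -c "
from h import *
st(); im=grab_frame('top'); crop('top',180,100,266,160,3,'pics/c11.png',im)
print(((proj('top',[wo([-84,0,92]),wo([-125,0,125]),wo([-131,0,84])])-[180,100])*3).round(0).tolist())"
```

```text
t 60.95 an [-230.4 -201.2  219.2] w [ 308.2 -384.6  219.2] yerr -0.13 tilt 0.08 F [-0.1  0.3  0.1] wid 0.7 g 0.0
[[566.0, 368.0], [582.0, 420.0], [565.0, 434.0]]
```

View pics/c11.png

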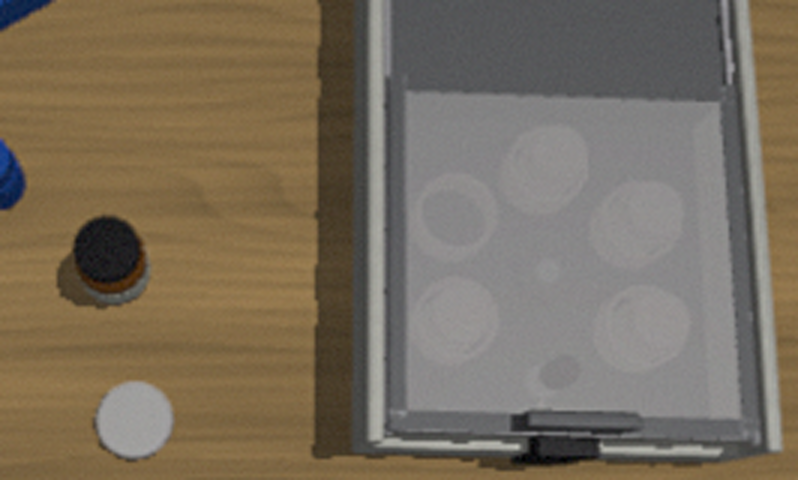

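The cover is shut (handle at (577,420)) and the knob (562,370) is opposite the reader. Four jars stand upright in cups, and the amber jar and dish are where they were.

```bash
python3 -c "
from bench import r
print(r.sign_off())"
```

```text
the job is handed in; nothing more can be done
None
```

The job is handed in: all four jars are upright in carousel cups, the carousel has gone one full turn with its knob back at the reader, the cover is shut, and the other things were not disturbed. The hand-in gave no verdict, so this rests on the last pictures and readings.

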